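Put the washed filter bowl to drain and the mallet away

TASK

Tidy up after washing the oil-filter bowl: take the bowl off its sloped rest, turn it mouth-down and lower it gently over the upright draining peg until its rim sits fully home on the ribs around the peg's foot. Put the mallet that knocked it loose back in its ring holder, handle first down through the ring so that it hangs upright from its head. Do them in either order, let go of both and leave the spray can, the piston and the pipe housing where they stand.

Things in the scene. Friction and masses are not known exactly. Their poses are not given: they have to be found in the camera images.
- bowl_center (a point): Centre of the loose aluminium filter bowl, a plain round cup 110 mm long, 56 mm outer diameter, 46 mm bore, closed end 8 mm thick with chamfered edge, about 0.25 kg. On its axis half-way along: the closed end is 55 mm along -z, the mouth 55 mm along +z. +z points out of the mouth: straight down when the bowl is inverted.
- bowl: The same bowl; origin at the centre of the outside of its closed end, z along the axis towards the mouth. It starts on a sloped rest, its mouth 30 degrees below level and pointing away from the robot.
- mallet_head (a point): Centre of the loose mallet's head: steel block 34 x 44 x 34 mm (x, y, z) with round black plastic faces of 32 mm diameter at both ends, 60 mm long over all along y. The round wooden handle, 22 mm in diameter, runs along -z from 17 to 142 mm below this point. About 0.3 kg. +z points from handle to head: straight up when it hangs in the ring.
- mallet: The same mallet; its origin is the head centre, too. It starts on a sloped rest, the handle's end 30 degrees below level and pointing away from the robot, the head nearest the robot with its y axis level.
- bowl_rest: Fixed steel rest of the bowl: base plate 130 x 70 x 6 mm, two sloped rails (39 mm over their outsides) and a low stop 44 mm wide before the mouth: above its base it is narrower than the bowl. The closed end overhangs the rails by 23 mm. Origin on the bench, x points down the slope.
- mallet_rest: Fixed steel rest of the mallet: base plate 150 x 70 mm and 6 mm thick, a sloped pad and rails 26 mm wide under head and handle, a low stop at the handle's end. Origin on the bench, x points along the slope downwards.
- drain_stand: Fixed stand: round steel foot of 92 mm diameter, 12 mm thick, with four ribs 6 mm high (tops 18 mm above the bench) and in the middle a grey upright peg of 34 mm diameter, narrowing over its last 16 mm to 16 mm, tip 94 mm above the bench. Origin on the bench on the peg's axis, z up. With the bowl home its centre is 73 mm above the bench.
- peg_tip (a point): Top of the draining peg, on its axis, 94 mm above the bench.
- ring_holder: Fixed holder: level steel ring 10 mm thick, 38 mm inner, 54 mm outer diameter, top 150 mm above the bench. Origin on the bench under the ring's centre; x points from the ring to the post (16 mm diameter, 70 mm away, no higher than the ring's top), which a 14 mm wide arm joins to the ring, flush with its top. Base plate 10 mm thick.
- ring_top (a point): Centre of the ring at its top face, 150 mm above the bench. With the mallet hung the head's centre is 17 mm above this point.
- spray_can: Bystander: white can, 60 mm diameter, 140 mm tall, origin under its centre. Leave alone.
- piston: Bystander: aluminium piston standing on the bench, 80 mm diameter, 57 mm tall, origin under its centre. Leave alone.
- housing: Bystander: cast aluminium pipe elbow on a flange 75 x 55 mm, 78 mm tall, pipe reaching to 62 mm along its x; origin under the flange. Leave alone.
There are look-alikes about, which are no part of the job. What is shaped like the drain_stand but green or turquoise is not meant. Leave any orange look-alike of the bowl alone.

How it is judged:
At the end, for the whole second after the job is handed in: Bowl mouth-down over the peg: axis within 11 mm of the peg's, 7 degrees of vertical, rim at most 4 mm above the ribs. Mallet handle-down in the ring: within 11 degrees of vertical, head within 16 mm of the ring's centre, its middle 10 to 24 mm above the ring. Both at rest (horizontal distance between bowl_center and peg_tip below 0.011 m and angle between bowl_center's own z axis and vertical above 3.02 rad and z of bowl_center in the frame of drain_stand below 0.077 m and horizontal distance between mallet_head and ring_top below 0.016 m and angle between mallet_head's own z axis and vertical below 0.2 rad and z of mallet_head in the frame of ring_holder between 0.16 and 0.174 m and linear speed of each of bowl, mallet below 0.02 m/s and angular speed of each of bowl, mallet below 0.2 rad/s); the robot touches nothing.
It fails at once if the bowl is dropped onto its peg: faster than 0.5 m/s with its mouth below the peg's tip (horizontal distance between bowl_center and peg_tip below 0.025 m and z of bowl_center in the frame of drain_stand below 0.145 m and linear speed of bowl above 0.5 m/s).
It fails at once if the spray can is pushed more than 30 mm from its place (distance of spray_can from where it was at the start of the episode above 0.03 m).
It fails at once if the piston is pushed more than 30 mm from its place (distance of piston from where it was at the start of the episode above 0.03 m).
It fails at once if the pipe housing is pushed more than 30 mm from its place (distance of housing from where it was at the start of the episode above 0.03 m).
It also fails if it takes over 72 s, if anything falls off the work surface, if the arm or the gripper's body presses on something with over 40 N, if the wrist force passes 120 N, or if a joint passes its speed limit or range.

ROBOT

A 7-joint arm with a two-finger parallel gripper is mounted at the origin on the work surface. World frame = base frame: x ahead of the robot, y to its left, z up, the work surface at z = 0. Lengths are in m, angles in rad, forces in N, time in s.
With the tool pointing down it reaches from about 0.4 to 0.85 m from the base axis. Payload 10.4 kg.
Tool frame: the origin (TCP) lies where the fingers leave the gripper's body, on its centre line; the fingertips stand 70 mm ahead of it and the grasp point (between the pads) lies r.grip_depth ahead of it (r.grip_depth is the distance from the TCP to the grasp point, in m); z points along the fingers, y is the direction in which the jaws open and shut (so a half turn about z gives the same grasp; the last joint's range is limited). The gripper opens to 87 mm and grips with 3 to 60 N. Pads are 19 mm wide; open, the fingers measure 117 mm over their backs; the gripper's body (75 mm by 190 mm) begins 51 mm behind the grasp point.
Start: joints at [1.152, 0.332, -0.065, 1.46, 0.022, 1.35, -0.088], TCP at [0.241, -0.577, 0.292] pointing down, gripper open.
Joint ranges: [-2.6, 2.6], [-0.5, 2.12], [-1.47, 1.34], [0.16, 2.42], [-1.27, 4.41], [0.06, 2.06], [-2.6, 2.6]. Speed limits (rad/s): [2.22, 2.22, 2.79, 2.79, 3.14, 3.14, 3.14].

INTERFACE

Orientations are given as a unit quaternion [x, y, z, w].
In Python, from bench import monitor, viewer, workorder, nets, r gives the robot as it stands.
- The arm moves only by the tool drive_tool, never from a script. Its argument "plan" is a list of rows, each an object of numbers: "rx", "ry", "rz": the turn, a rotation vector about the tool's x, y, z in units of 360 degrees (1.0 is 360 degrees); "x", "y", "z": the shift along the tool's x, y, z in units of 1000 mm (1.0 is 1000 mm); "fingers": the opening, from 0 (shut) to 1 (fully open). In form: [{"rx": .., "ry": .., "rz": .., "x": .., "y": .., "z": .., "fingers": ..}, ...]. A call has 1 to 12 rows; each row is the pose to reach, as a shift and turn from the pose commanded when the call began, along the tool's axes at that moment, turning the shorter way round; what a row does not reach only later rows make up. A row lasts 1/8 s, in which the tool goes at most 62.5 mm and 10.7 degrees, less where a joint would pass 70% of its speed; a pose out of reach is approached as far as the arm can. A call with a number of a shift or a turn outside -1 to 1 is refused whole. A call with a gripper value outside its range is refused whole. The fingers move at their own pace and stop on an object; "squeeze" is the grip in N (left out, the last holds). Time passes only in rows, so rows that repeat a pose let the fingers close. It gives the time, the measured TCP pose, the force and the opening at its end, in the units of the state.
- monitor.read_state(): the state, without advancing time (a new reading comes with each control period).
- viewer.camera(name): name is "side" or "top" or "wrist"; returns a dict with "color" (384x512x3 uint8, red, green, blue), "depth" (384x512 float32, m along the optical axis (not along the pixel's ray), 0 where there is no reading), "camera_matrix" (3x3 intrinsics, pixels), "xyz" and "rotation" of the camera in the world. Camera axes: x right, y down, z forward; pixel columns grow to the right and rows downward; lengths in m; the calibration is good to about 2 mm. A picture is of the moment at which its call begins.
- workorder.close_job(): hands the job in, once; it reports no verdict.
Trained networks look in the newest picture that a camera, given by its name, has taken for a name from the list of things; names that differ only in an ending like _2 or _b are one class to them, and where a whole thing is asked for, a point or a joint stands for the part that bears it (a point fixed in the world has none). Each returns a list of dicts, best first, with "confidence" (0 to 1); they miss things now and then, are a little off and sometimes report something else, mostly with a low value. They report only what shows in the picture. A call takes as long as a camera call. They do not tell look-alikes from the thing itself.
- nets.find_in(label, camera): "centre" ([x, y, z] in m, in world coordinates, good to about 4 mm: the middle of the surface that is visible of it).
- nets.regions_of(label, camera): "region" (384x512 bool, what is visible of it).
The state is a dict: "time": time; "joint_positions": joint angles; "joint_vel": joint speeds; "joint_torque": joint torques, N m; "ee_pos": TCP position; "eef_rot": TCP orientation; "ft_force": force on the tool from outside, world axes, zero at the start; "torque": the same for the moment, N m; "width": finger opening in m.
Only numpy, scipy, OpenCV 4.12 (cv2) and the standard library are available. Lean on these libraries where they do the work, as an engineer would, in place of code of your own. Each camera call takes 0.05 s, during which the arm holds its last target.

## Working session

There is one attempt and no reset: what is moved stays moved. The work goes in short steps, Python scripts to look and compute and a tool call to move; the robot and the scene stay as the last step left them, time stands still between calls to the robot, and variables do not carry over. Pictures are saved under pics/ and viewed, and the job is handed in when it is done.

Besides the shell and the picture viewer there is one more tool, called after "Request:" in YAML: its name, and indented under it one key for each argument. drive_tool: Moves the arm, as the interface text tells. Its arguments: {"type":"object","properties":{"plan":{"type":"array","items":{"type":"object","properties":{"rx":{"type":"number","minimum":-1,"maximum":1},"ry":{"type":"number","minimum":-1,"maximum":1},"rz":{"type":"number","minimum":-1,"maximum":1},"x":{"type":"number","minimum":-1,"maximum":1},"y":{"type":"number","minimum":-1,"maximum":1},"z":{"type":"number","minimum":-1,"maximum":1},"fingers":{"type":"number"}}}},"squeeze":{"type":"number"}},"required":["plan"]}

```bash
ls; mkdir -p pics; cat > h.py <<'E'
import numpy as np,cv2
from scipy.spatial.transform import Rotation as R
from bench import monitor, viewer, workorder, nets, r
def cam(n,save=None):
    c=viewer.camera(n)
    if save: cv2.imwrite('pics/'+save+'.png',c['color'][:,:,::-1])
    np.savez('/tmp/'+n+'.npz',**{k:np.array(v) for k,v in c.items()})
    return c
def cloud(c):
    K=np.array(c['camera_matrix']);d=c['depth'];h,w=d.shape
    u,v=np.meshgrid(np.arange(w),np.arange(h))
    p=np.stack([(u-K[0,2])/K[0,0]*d,(v-K[1,2])/K[1,1]*d,d],-1)
    Rm=np.array(c['rotation'])
    if Rm.shape!=(3,3): Rm=R.from_quat(Rm).as_matrix()
    P=p@Rm.T+np.array(c['xyz']); P[d==0]=np.nan
    return P
E
python3 - <<'E'
from h import *
s=monitor.read_state(); print({k:np.round(v,3) for k,v in s.items()}, r.grip_depth)
for n in['top','side','wrist']:
    c=cam(n,n+'0'); print(n,c['xyz'],c['rotation'],c['camera_matrix'])
    for l in ['bowl','mallet','drain_stand','ring_holder','spray_can','piston','housing','peg_tip','ring_top','bowl_center','mallet_head']:
        print(l,[(np.round(x['centre'],3),round(x['confidence'],2)) for x in nets.find_in(l,n)])
print(monitor.read_state()['time'])
E
```

```text
pics
{'time': np.float64(0.0), 'joint_positions': array([ 1.152,  0.333, -0.065,  1.461,  0.022,  1.35 , -0.088]), 'joint_vel': array([-0.001, -0.001,  0.   , -0.   , -0.   ,  0.001,  0.001]), 'joint_torque': array([-1.0000e-03, -6.2327e+01,  2.4000e-02, -3.8989e+01, -6.1000e-02,
        4.0000e-02,  0.0000e+00]), 'ee_pos': array([ 0.241, -0.576,  0.291]), 'eef_rot': array([ 0.98 ,  0.197, -0.   , -0.001]), 'ft_force': array([ 0.067,  0.156, -0.027]), 'torque': array([ 0.014, -0.046,  0.025]), 'width': np.float64(0.087)} 0.051
top [0.50479211 0.00536588 1.17195982] [-0.69784936  0.71542886 -0.01785133  0.02914001] [[359.00552949   0.         248.60981939]
 [  0.         359.00552949 186.89530632]
 [  0.           0.           1.        ]]
bowl [(array([0.648, 0.1  , 0.099]), 0.87), (array([0.804, 0.214, 0.055]), 0.82)]
mallet [(array([ 0.578, -0.112,  0.124]), 0.74)]
drain_stand [(array([0.496, 0.422, 0.012]), 0.92), (array([0.495, 0.271, 0.009]), 0.84), (array([0.353, 0.261, 0.012]), 0.56), (array([ 0.581, -0.116,  0.12 ]), 0.36)]
ring_holder [(array([ 0.469, -0.178,  0.011]), 0.77)
[... 1190 characters left out ...]
057]), 0.59)]
housing []
peg_tip [(array([0.341, 0.288, 0.012]), 0.9), (array([0.483, 0.288, 0.015]), 0.82), (array([0.483, 0.436, 0.016]), 0.67)]
ring_top [(array([ 0.467, -0.17 ,  0.008]), 0.82)]
bowl_center [(array([0.632, 0.115, 0.087]), 0.75), (array([0.79 , 0.23 , 0.051]), 0.62)]
mallet_head [(array([ 0.574, -0.108,  0.109]), 0.56)]
wrist [ 0.30612136 -0.54889816  0.38551016] [ 0.82538044 -0.54904931 -0.07275879  0.10953605] [[289.00419593   0.         253.18215562]
 [  0.         289.00419593 193.3957446 ]
 [  0.           0.           1.        ]]
bowl []
mallet []
drain_stand []
ring_holder []
spray_can []
piston []
housing []
peg_tip []
ring_top []
bowl_center []
mallet_head []
1.8
```

View pics/top0.png

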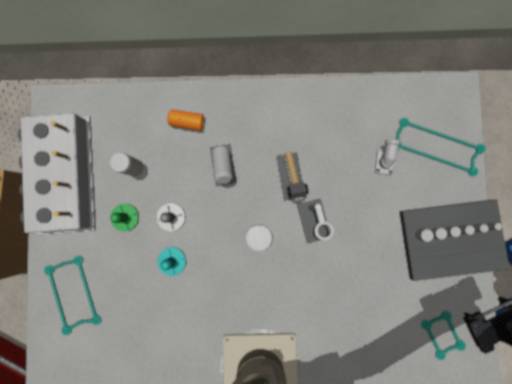

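View pics/side0.png

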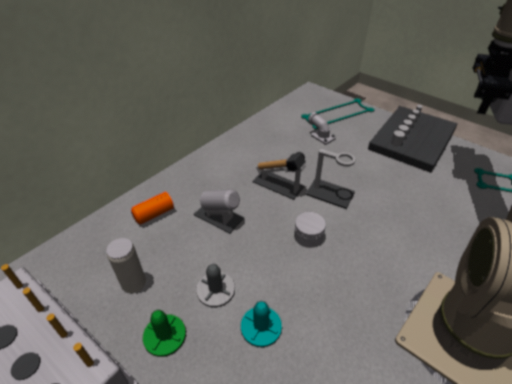

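```bash
python3 - <<'E'
from h import *
for n,boxes in [('top',[(195,130,255,250),(262,140,350,260)]),('side',[(180,170,260,320),(240,135,370,220)])]:
    c=dict(np.load('/tmp/%s.npz'%n))
    ims=[]
    for (a,b,e,f) in boxes:
        im=c['color'][b:f,a:e,::-1]; s=590/max(f-b,1); s=min(s,395/(e-a)); im=cv2.resize(im,None,fx=s,fy=s,interpolation=cv2.INTER_CUBIC)
        z=np.zeros((600,400,3),np.uint8); z[:im.shape[0],:im.shape[1]]=im; ims.append(z)
    cv2.imwrite('pics/crop_%s.png'%n,np.hstack(ims))
E
```

```text
(no output)
```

View pics/crop_top.png

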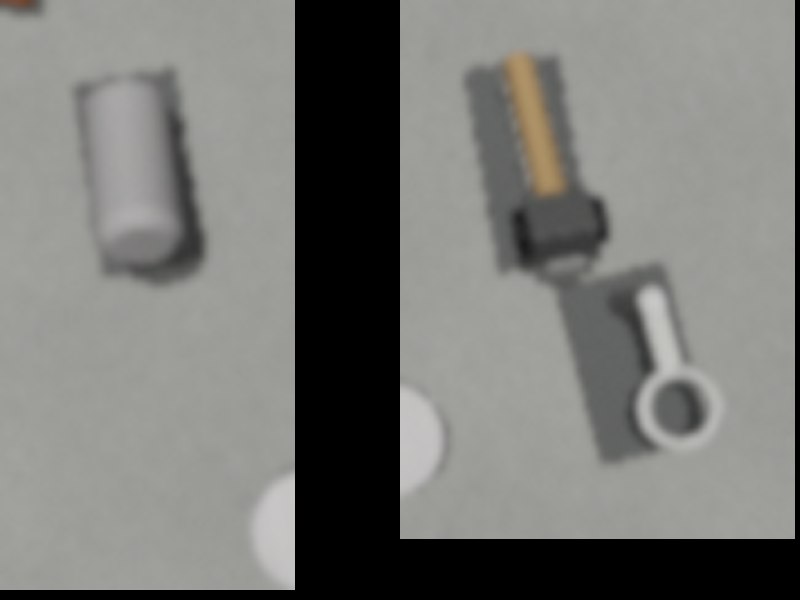

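View pics/crop_side.png

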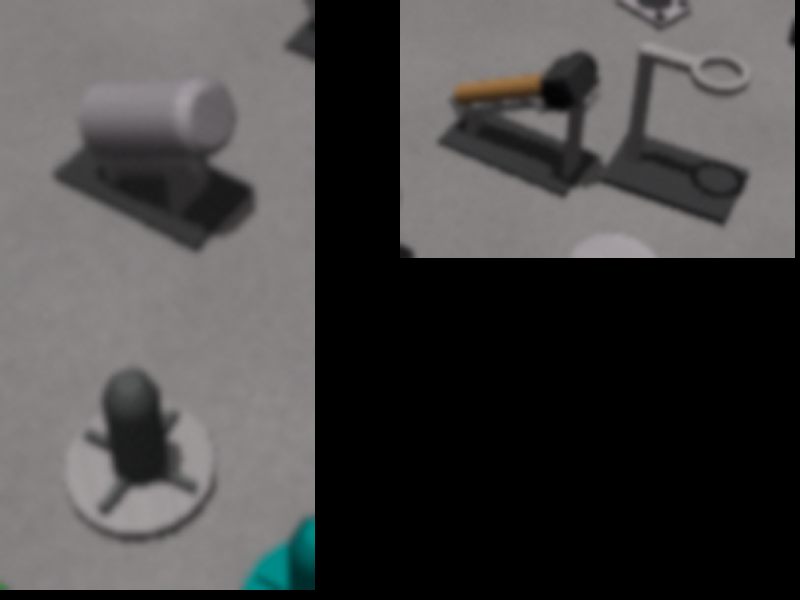

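```bash
cat > fit.py <<'E'
from h import *
from scipy.optimize import least_squares
def load(n): return dict(np.load('/tmp/%s.npz'%n))
def near(P,col,c,rad,zmin,zmax):
    m=np.isfinite(P[...,0])&(np.hypot(P[...,0]-c[0],P[...,1]-c[1])<rad)&(P[...,2]>zmin)&(P[...,2]<zmax)
    return P[m],col[m].astype(int)
def cyl(P,rr,p0,psi0,tilt=np.radians(30)):
    # fits axis through p, yaw psi
    def res(v):
        a=np.array([np.cos(tilt)*np.cos(v[2]),np.cos(tilt)*np.sin(v[2]),-np.sin(tilt)])
        q=P-np.array([v[0],v[1],p0[2]]); 
        if len(v)>3: q=P-np.array([v[0],v[1],v[3]])
        return np.linalg.norm(np.cross(q,a),axis=1)-rr
    s=least_squares(lambda v:res(v),[p0[0],p0[1],psi0],loss='soft_l1',f_scale=.003)
    v=s.x;a=np.array([np.cos(tilt)*np.cos(v[2]),np.cos(tilt)*np.sin(v[2]),-np.sin(tilt)])
    p=np.array([v[0],v[1],p0[2]]);t=(P-p)@a
    return p,v[2],a,t,np.median(np.abs(res(v)))
if __name__=='__main__':
    for n in['top','side']:
        c=load(n);P=cloud(c);col=c['color'];print(n)
        b,_=near(P,col,(.648,.1),.09,.06,.2)
        p,psi,a,t,e=cyl(b,.028,np.array([.648,.1,.08]),0.05)
        print(' bowl',len(b),p.round(4),round(np.degrees(psi),1),np.percentile(t,[0.5,2,98,99.5]).round(4),e.round(4), 'closed', (p+a*np.percentile(t,1)).round(4))
        m,cm=near(P,col,(.60,-.11),.12,.04,.2)
        k=(cm[:,0]-cm[:,2])>40
        p,psi,a,t,e=cyl(m[k],.011,np.array([.62,-.11,.09]),0.2)
        print(' handle',k.sum(),p.round(4),round(np.degrees(psi),1),np.percentile(t,[0.5,2,98,99.5]).round(4),e.round(4), 'end',(p+a*np.percentile(t,98)).round(4),'head est',(p+a*(np.percentile(t,99)-.142)).round(4))
        for nm,cc,rad,z0,z1 in [('ring',(.47,-.18),.11,.13,.17),('peg',(.495,.272),.05,.05,.12),('foot',(.495,.272),.07,.009,.02),('piston',(.428,-.008),.06,.05,.07),('can',(.655,.379),.05,.12,.16),('post/base',(.5,-.17),.1,.005,.02)]:
            q,_=near(P,col,cc,rad,z0,z1)
            if len(q): print(' ',nm,len(q),q.mean(0).round(4),q.min(0).round(3),q.max(0).round(3))
E
python3 fit.py
```

```text
top
 bowl 617 [0.6347 0.1028 0.08  ] 7.8 [-0.0418 -0.0406  0.066   0.0695] 0.0011 closed [0.5993 0.0979 0.1006]
 handle 195 [ 0.6066 -0.1149  0.09  ] 9.2 [-0.0316 -0.0271  0.0845  0.0861] 0.0009 end [ 0.6789 -0.1032  0.0477] head est [ 0.5588 -0.1227  0.118 ]
  ring 307 [ 0.4826 -0.1748  0.146 ] [ 0.42  -0.215  0.13 ] [ 0.573 -0.107  0.153]
  peg 116 [0.4933 0.2747 0.084 ] [0.477 0.262 0.051] [0.508 0.294 0.099]
  foot 438 [0.4931 0.2758 0.0127] [0.449 0.233 0.009] [0.537 0.322 0.02 ]
  piston 519 [ 0.423  -0.0041  0.0562] [ 0.383 -0.043  0.05 ] [0.461 0.034 0.062]
  can 345 [0.6562 0.3929 0.1378] [0.628 0.367 0.12 ] [0.687 0.424 0.146]
  post/base 775 [ 0.4715 -0.1762  0.0092] [ 0.4   -0.239  0.005] [ 0.597 -0.076  0.017]
side
 bowl 694 [0.632  0.1002 0.08  ] 10.9 [-0.0415 -0.0405  0.0646  0.0692] 0.0013 closed [0.597  0.0935 0.1006]
 handle 147 [ 0.6033 -0.1162  0.09  ] 8.1 [-0.0205 -0.0178  0.0867  0.0898] 0.001 end [ 0.6777 -0.1056  0.0466] head est [ 0.5577 -0.1227  0.1166]
  ring 328 [ 0.4757 -0.1751  0.1448] [ 0.417 -0.218  0.13 ] [ 0.569 -0.108  0.153]
  peg 263 [0.4841 0.283  0.0786] [0.473 0.263 0.05 ] [0.505 0.295 0.096]
  foot 738 [0.4829 0.2838 0.0123] [0.445 0.233 0.009] [0.536 0.325 0.02 ]
  piston 570 [ 0.4183 -0.002   0.056 ] [ 0.381 -0.048  0.05 ] [0.46  0.035 0.061]
  can 583 [0.6491 0.3984 0.1358] [0.625 0.367 0.12 ] [0.683 0.425 0.142]
  post/base 869 [ 0.4773 -0.1718  0.0091] [ 0.4   -0.233  0.005] [ 0.597 -0.087  0.02 ]
```

```bash
cat > fit2.py <<'E'
from fit import *
Ps=[];Cs=[]
for n in['top','side']:
    c=load(n);Ps.append(cloud(c).reshape(-1,3));Cs.append(c['color'].reshape(-1,3))
P=np.vstack(Ps);col=np.vstack(Cs)
def circ(q,rr,c0):
    s=least_squares(lambda v:np.hypot(q[:,0]-v[0],q[:,1]-v[1])-rr,c0,loss='soft_l1',f_scale=.002);return s.x
b,_=near(P,col,(.648,.1),.09,.06,.2)
p,psi,a,t,e=cyl(b,.028,np.array([.648,.1,.08]),0.05)
print('bowl',np.degrees(psi),'closed',(p+a*np.percentile(t,.7)).round(4),'ctr',(p+a*(np.percentile(t,.7)+.055)).round(4),t.min(),np.percentile(t,[.7,99]))
m,cm=near(P,col,(.60,-.11),.12,.04,.2)
k=(cm[:,0]-cm[:,2])>40
p,psi,a,t,e=cyl(m[k],.011,np.array([.62,-.11,.09]),0.2)
print('handle',np.degrees(psi),t.max(),np.percentile(t,[1,98,99]))
x=np.array([np.sin(np.radians(30))*np.cos(psi),.5*np.sin(psi),np.cos(np.radians(30))]);y=np.cross(-a,x)
# head points: in frame
loc=np.stack([(m-p)@x,(m-p)@y,-(m-p)@a],1)
dk=(cm.max(1)<75)&(m[:,2]>.095)&(np.linalg.norm(loc[:,:2],axis=1)<.05)&(loc[:,2]<.1)
print('head pts',dk.sum(),np.percentile(loc[dk],[2,10,50,90,98],axis=0).round(4).tolist())
print('head if z along', (p-a*(np.percentile(t,99)*-1+.142)).round(4))
np.save('/tmp/loc.npy',np.hstack([loc,cm])); 
q,_=near(P,col,(.45,-.18),.04,.142,.16);
# ring
for it in range(3):
    c0=q[:,:2].mean(0) if it==0 else c1
    d=np.hypot(q[:,0]-c0[0],q[:,1]-c0[1]); qq=q[d<.034]
    c1=least_squares(lambda v:np.hypot(qq[:,0]-v[0],qq[:,1]-v[1])-.023,c0,loss='soft_l1',f_scale=.003).x
print('ring',c1,len(qq))
q,_=near(P,col,(.50,-.17),.1,.142,.16); d=np.hypot(*(q[:,:2]-c1).T); q=q[(d>.03)&(d<.085)]; v=(q[:,:2]-c1); print('arm dir',np.degrees(np.arctan2(*v.mean(0)[::-1])), 'post',c1+.07*v.mean(0)/np.linalg.norm(v.mean(0)))
q,_=near(P,col,(.49,.275),.03,.03,.075); print('peg side',circ(q,.017,[.49,.275]),len(q))
q,_=near(P,col,(.49,.275),.03,.088,.1); print('peg top',q.mean(0),len(q))
q,cq=near(P,col,(.49,.275),.07,.0085,.016); 
print('foot mean/minmax',(np.percentile(q,1,axis=0)+np.percentile(q,99,axis=0))/2)
h,_=near(P,col,(.662,-.413),.1,.02,.1);print('housing',h.min(0),h.max(0))
h,_=near(P,col,(.8,.215),.1,.02,.1);print('orange',h.min(0),h.max(0))
E
python3 fit2.py
```

```text
bowl 9.849479578248783 closed [0.5974 0.0947 0.1012] ctr [0.6443 0.1028 0.0737] -0.04364255509876197 [-0.0424539   0.06796529]
handle 8.443324251734682 0.08784458243158533 [-0.02737799  0.08527328  0.08704668]
head pts 409 [[-0.023, -0.0255, 0.0395], [-0.0114, -0.0182, 0.047], [0.0053, 0.0136, 0.0644], [0.0164, 0.0301, 0.0683], [0.0175, 0.0313, 0.0699]]
head if z along [ 0.5586 -0.1228  0.1175]
ring [ 0.44513955 -0.1878859 ] 335
arm dir 13.061119136768406 post [ 0.51332862 -0.17206658]
peg side [0.4914984  0.27818447] 192
peg top [0.49019668 0.2786312  0.09154617] 153
foot mean/minmax [0.49163199 0.27838873 0.01216779]
housing [ 0.62808937 -0.44658525  0.02047584] [ 0.7165708  -0.39640038  0.07881561]
orange [0.76612957 0.16516771 0.02001485] [0.8381159  0.28021313 0.0622811 ]
```

```bash
cat > mv.py <<'E'
from h import *
def pose(g,phi,psi,depth):
    "TCP pose so that point g lies depth ahead of TCP; phi tilt fwd deg, psi yaw deg"
    f,s=np.radians(phi),np.radians(psi)
    c,sn=np.cos(s),np.sin(s)
    x=np.array([np.cos(f)*c,np.cos(f)*sn,np.sin(f)]);z=np.array([np.sin(f)*c,np.sin(f)*sn,-np.cos(f)])
    M=np.stack([x,np.cross(z,x),z],1)
    return np.array(g)-depth*z,M
def cur():
    s=monitor.read_state();return np.array(s['ee_pos']),R.from_quat(s['eef_rot']).as_matrix()
def row(c,t):
    d=c[1].T@(t[0]-c[0]);rv=R.from_matrix(c[1].T@t[1]).as_rotvec()/(2*np.pi)
    return dict(zip(['x','y','z','rx','ry','rz'],[round(float(v),4) for v in np.r_[d,rv]]))
def after(c,rw):
    k=lambda a:np.array([rw.get(i,0) for i in a])
    return c[0]+c[1]@k(['x','y','z']),c[1]@R.from_rotvec(k(['rx','ry','rz'])*2*np.pi).as_matrix()
HEAD=np.array([.5586,-.1228,.1175]);CLOSED=np.array([.5974,.0947,.1012]);RING=np.array([.445,-.188,.15]);PEG=np.array([.4915,.2783,.094])
E
python3 - <<'E'
from mv import *
c=cur();print(c)
for d in [.167,.047]:
    t=pose(HEAD,20,8.4,d);print(d,t[0],row(c,t))
E
```

```text
(array([ 0.24098165, -0.57668586,  0.29225643]), array([[ 9.22689131e-01,  3.85544767e-01,  3.03385907e-05],
       [ 3.85544768e-01, -9.22689129e-01, -5.17299585e-05],
       [ 8.04887311e-06,  5.94275553e-05, -9.99999998e-01]]))
0.167 [ 0.50209537 -0.13114388  0.27442867] {'x': 0.4127, 'y': -0.3104, 'z': 0.0178, 'rx': -0.0069, 'ry': 0.0553, 'rz': 0.0393}
0.047 [ 0.5426975  -0.12514828  0.16166555] {'x': 0.4525, 'y': -0.3003, 'z': 0.1306, 'rx': -0.0069, 'ry': 0.0553, 'rz': 0.0393}
```

Candidates in the top picture: for the bowl, the grey cup at (222,165) or the orange look-alike at (186,120). For the stand, the white foot with grey peg at (171,217), the green one at (124,217) or the turquoise one at (171,262). The mallet is at (295,180) and the ring at (323,229), with no rivals for either. I choose the grey bowl and the grey-peg stand. The close crops confirm both.

Request:
drive_tool:
  plan:
    - {"x":0.413,"y":-0.31,"z":0.018,"rx":-0.007,"ry":0.055,"rz":0.039,"fingers":1}
    - {"x":0.413,"y":-0.31,"z":0.018,"rx":-0.007,"ry":0.055,"rz":0.039,"fingers":1}
    - {"x":0.413,"y":-0.31,"z":0.018,"rx":-0.007,"ry":0.055,"rz":0.039,"fingers":1}
    - {"x":0.413,"y":-0.31,"z":0.018,"rx":-0.007,"ry":0.055,"rz":0.039,"fingers":1}
    - {"x":0.413,"y":-0.31,"z":0.018,"rx":-0.007,"ry":0.055,"rz":0.039,"fingers":1}
    - {"x":0.413,"y":-0.31,"z":0.018,"rx":-0.007,"ry":0.055,"rz":0.039,"fingers":1}
    - {"x":0.413,"y":-0.31,"z":0.018,"rx":-0.007,"ry":0.055,"rz":0.039,"fingers":1}
    - {"x":0.413,"y":-0.31,"z":0.018,"rx":-0.007,"ry":0.055,"rz":0.039,"fingers":1}
    - {"x":0.413,"y":-0.31,"z":0.018,"rx":-0.007,"ry":0.055,"rz":0.039,"fingers":1}
    - {"x":0.413,"y":-0.31,"z":0.018,"rx":-0.007,"ry":0.055,"rz":0.039,"fingers":1}
    - {"x":0.413,"y":-0.31,"z":0.018,"rx":-0.007,"ry":0.055,"rz":0.039,"fingers":1}
  squeeze: 25

```text
time: 3.18
ee_pos: [0.502, -0.1328, 0.2742]
eef_rot: [0.982, 0.072, 0.172, -0.012]
ft_force: [-0.1, 0.0, 0.4]
width: 0.0871
```

```bash
python3 - <<'E'
from mv import *
c=cur();s=monitor.read_state();print(c,s['time'],np.round(s['joint_positions'],3))
c2=cam('wrist','w1')
for d in [.047]:
    t=pose(HEAD,20,8.4,d);print(d,row(c,t))
E
```

```text
(array([ 0.50203605, -0.13278482,  0.27422793]), array([[ 0.93016526,  0.14589317,  0.33690914],
       [ 0.13760667, -0.98929955,  0.04848518],
       [ 0.34037771,  0.00126172, -0.94028795]])) 3.175 [ 0.81  -0.047 -0.548  1.96  -0.201  0.91  -1.066]
0.047 {'x': 0.0006, 'y': -0.0018, 'z': 0.1199, 'rx': 0.0002, 'ry': 0.0003, 'rz': 0.0}
```

View pics/w1.png

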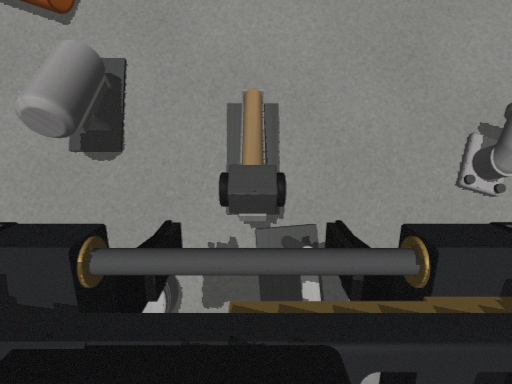

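```bash
python3 - <<'E'
from mv import *
c=cur()
P=cloud(load('wrist')) if 0 else cloud(dict(np.load('/tmp/wrist.npz')))
col=np.load('/tmp/wrist.npz')['color']
for (u,v) in [(223,188),(281,188),(253,180),(253,170),(253,205),(311,252),(236,176),(269,176),(252,95)]: print((u,v),P[v,u].round(4),col[v,u])
t=pose(HEAD,20,8.4,.057);print(row(c,t))
E
```

```text
(223, 188) [ 0.5584 -0.0973  0.1325] [41 38 40]
(281, 188) [ 0.566  -0.1479  0.132 ] [42 42 41]
(253, 180) [ 0.5694 -0.1224  0.1322] [68 70 69]
(253, 170) [ 0.5793 -0.1209  0.1256] [65 67 64]
(253, 205) [ 0.5478 -0.1256  0.1238] [47 50 48]
(311, 252) [ 0.5291 -0.1455  0.3004] [62 63 63]
(236, 176) [ 0.5709 -0.1068  0.1307] [67 67 66]
(269, 176) [ 0.5754 -0.136   0.1297] [67 68 66]
(252, 95) [ 0.6762 -0.1054  0.0625] [150 125  89]
{'x': 0.0006, 'y': -0.0019, 'z': 0.1099, 'rx': 0.0002, 'ry': 0.0003, 'rz': -0.0}
```

Request:
drive_tool:
  plan:
    - {"z":0.04,"y":-0.001,"fingers":1}
    - {"z":0.08,"y":-0.001,"fingers":1}
    - {"z":0.11,"y":-0.001,"fingers":1}
    - {"z":0.11,"y":-0.001,"fingers":1}
    - {"z":0.11,"y":-0.001,"fingers":1}
  squeeze: 25

```text
validation failed for argument at $.pl...
```

Request:
drive_tool:
  plan:
    - {"fingers":0.6}
    - {"fingers":0.4}
    - {"fingers":0.4}
    - {"fingers":0.4}
    - {"fingers":0.4}
  squeeze: 25

```text
validation failed for argument at $.pl...
```

```bash
python3 - <<'E'
from mv import *
c=cur();s=monitor.read_state();print(c,s['time'],np.round(s['joint_positions'],3),s['width'],s['ft_force'])
c2=cam('wrist','w2');cam('side','s2')
E
```

```text
(array([ 0.50199203, -0.13291929,  0.27422021]), array([[ 0.93023317,  0.1453788 ,  0.33694399],
       [ 0.13708315, -0.9893754 ,  0.04842026],
       [ 0.34040337,  0.00114721, -0.9402788 ]])) 3.225 [ 0.811 -0.047 -0.548  1.96  -0.201  0.91  -1.067] 0.08680537597722933 [0.01079007 0.37732242 0.15197014]
```

View pics/w2.png

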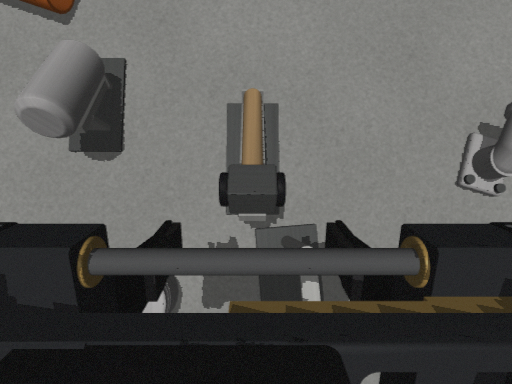

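The rows were refused because every field has to be given. Nothing moved and the picture is unchanged: the mallet head is at (252,188), centred between the fingers. I'll resend with full rows.

Request:
drive_tool:
  plan:
    - {"x":0,"y":-0.001,"z":0.04,"rx":0,"ry":0,"rz":0,"fingers":1}
    - {"x":0,"y":-0.001,"z":0.08,"rx":0,"ry":0,"rz":0,"fingers":1}
    - {"x":0,"y":-0.001,"z":0.11,"rx":0,"ry":0,"rz":0,"fingers":1}
    - {"x":0,"y":-0.001,"z":0.11,"rx":0,"ry":0,"rz":0,"fingers":1}
    - {"x":0,"y":-0.001,"z":0.11,"rx":0,"ry":0,"rz":0,"fingers":1}
  squeeze: 25

```text
time: 3.95
ee_pos: [0.5396, -0.1256, 0.172]
eef_rot: [0.982, 0.073, 0.173, -0.012]
ft_force: [0.3, -0.0, 0.5]
width: 0.087
```

```bash
python3 - <<'E'
from mv import *
c=cur();s=monitor.read_state();print(c,s['time'],np.round(s['joint_positions'],3),s['width'],s['ft_force'])
t=pose(HEAD,20,8.4,.057);print(row(c,t))
c2=cam('wrist','w3')
E
```

```text
(array([ 0.53958994, -0.12561999,  0.17195207]), array([[ 0.92968019,  0.14677489,  0.3378637 ],
       [ 0.13847408, -0.98916874,  0.0486839 ],
       [ 0.34134978,  0.00152491, -0.9399351 ]])) 3.95 [ 0.75   0.16  -0.577  2.002 -0.042  0.675 -1.201] 0.08702612993460887 [ 0.3251531  -0.04003082  0.52705208]
{'x': -0.0006, 'y': -0.0, 'z': 0.0007, 'rx': 0.0002, 'ry': 0.0001, 'rz': 0.0002}
```

View pics/w3.png

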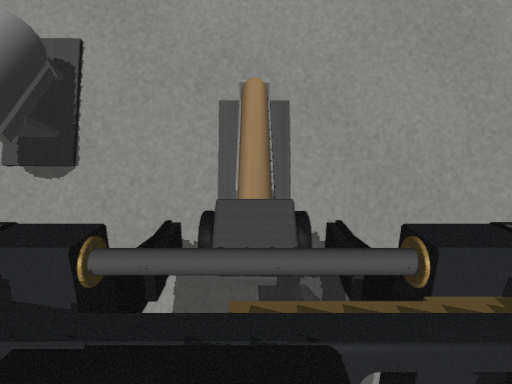

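The head at (255,235) sits between the finger pads. Closing now.

Request:
drive_tool:
  plan:
    - {"x":0,"y":0,"z":0,"rx":0,"ry":0,"rz":0,"fingers":0.5}
    - {"x":0,"y":0,"z":0,"rx":0,"ry":0,"rz":0,"fingers":0.5}
    - {"x":0,"y":0,"z":0,"rx":0,"ry":0,"rz":0,"fingers":0.5}
    - {"x":0,"y":0,"z":0,"rx":0,"ry":0,"rz":0,"fingers":0.5}
  squeeze: 30

```text
time: 4.5
ee_pos: [0.5395, -0.1254, 0.1711]
eef_rot: [0.982, 0.073, 0.173, -0.012]
ft_force: [-1.6, -0.6, 2.9]
width: 0.0597
```

```bash
python3 - <<'E'
from mv import *
c=cur();s=monitor.read_state();print(c[0],s['time'],s['width'],s['ft_force'])
up=(c[0]+np.array([0,0,.06]),c[1]);print('up',row(c,up))
# full carry: head 0.32 high over ring, phi=-40, yaw -23 
for yaw in (-23,-8,8.4):
    H=RING+np.array([0,0,.167]); t=pose(H,-40,yaw,.057);print(yaw,t[0],row(c,t))
E
```

```text
[ 0.53948558 -0.12535542  0.171074  ] 4.5 0.059676516140556454 [-1.58145166 -0.61524262  2.93604611]
up {'x': 0.0204, 'y': 0.0001, 'z': -0.0564, 'rx': 0.0, 'ry': 0.0, 'rz': 0.0}
-23 [ 0.47872628 -0.20231596  0.36066453] {'x': -0.0026, 'y': 0.0675, 'z': -0.2025, 'rx': 0.0162, 'ry': -0.1622, 'rz': 0.09}
-8 [ 0.48128233 -0.19309915  0.36066453] {'x': 0.0011, 'y': 0.0587, 'z': -0.2012, 'rx': 0.0086, 'ry': -0.1653, 'rz': 0.0471}
8.4 [ 0.48124584 -0.18264768  0.36066453] {'x': 0.0025, 'y': 0.0484, 'z': -0.2007, 'rx': 0.0003, 'ry': -0.1665, 'rz': 0.0001}
```

Request:
drive_tool:
  plan:
    - {"x":0.01,"y":0,"z":-0.028,"rx":0,"ry":0,"rz":0,"fingers":0.5}
    - {"x":0.02,"y":0,"z":-0.056,"rx":0,"ry":0,"rz":0,"fingers":0.5}
    - {"x":0.034,"y":0,"z":-0.094,"rx":0,"ry":0,"rz":0,"fingers":0.5}
    - {"x":0.048,"y":0,"z":-0.132,"rx":0,"ry":0,"rz":0,"fingers":0.5}
    - {"x":0.062,"y":0,"z":-0.17,"rx":0,"ry":0,"rz":0,"fingers":0.5}
    - {"x":0.062,"y":0,"z":-0.17,"rx":0,"ry":0,"rz":0,"fingers":0.5}
  squeeze: 30

```text
time: 5.25
ee_pos: [0.5408, -0.1247, 0.3548]
eef_rot: [0.982, 0.073, 0.174, -0.011]
ft_force: [0.5, -0.6, -3.1]
width: 0.0602
```

```bash
python3 - <<'E'
from mv import *
c=cur();s=monitor.read_state();print(c[0],s['time'],s['width'],s['ft_force'],np.round(s['joint_positions'],3))
for yaw in (-23,-8,8.4):
    H=RING+np.array([0,0,.17]); t=pose(H,-40,yaw,.057);print(yaw,t[0],row(c,t))
cam('side','s4');cam('wrist','w4')
E
```

```text
[ 0.54077151 -0.12472669  0.35477453] 5.25 0.0601646891388035 [ 0.54989083 -0.56002209 -3.07842005] [ 0.793 -0.017 -0.575  1.764 -0.148  1.065 -1.155]
-23 [ 0.47872628 -0.20231596  0.36366453] {'x': -0.0654, 'y': 0.0676, 'z': -0.0332, 'rx': 0.0164, 'ry': -0.1628, 'rz': 0.0901}
-8 [ 0.48128233 -0.19309915  0.36366453] {'x': -0.0617, 'y': 0.0589, 'z': -0.0319, 'rx': 0.0089, 'ry': -0.1659, 'rz': 0.0472}
8.4 [ 0.48124584 -0.18264768  0.36366453] {'x': -0.0603, 'y': 0.0485, 'z': -0.0314, 'rx': 0.0006, 'ry': -0.1671, 'rz': 0.0002}
```

View pics/w4.png

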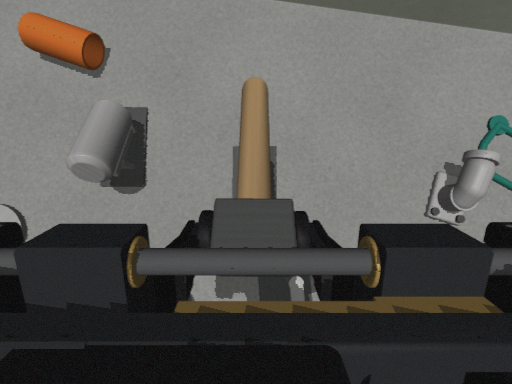

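Request:
drive_tool:
  plan:
    - {"x":-0.05,"y":0.03,"z":-0.045,"rx":0.005,"ry":-0.05,"rz":0.028,"fingers":0.5}
    - {"x":-0.059,"y":0.05,"z":-0.043,"rx":0.01,"ry":-0.1,"rz":0.056,"fingers":0.5}
    - {"x":-0.062,"y":0.068,"z":-0.043,"rx":0.016,"ry":-0.163,"rz":0.09,"fingers":0.5}
    - {"x":-0.062,"y":0.068,"z":-0.043,"rx":0.016,"ry":-0.163,"rz":0.09,"fingers":0.5}
    - {"x":-0.062,"y":0.068,"z":-0.043,"rx":0.016,"ry":-0.163,"rz":0.09,"fingers":0.5}
    - {"x":-0.062,"y":0.068,"z":-0.043,"rx":0.016,"ry":-0.163,"rz":0.09,"fingers":0.5}
    - {"x":-0.062,"y":0.068,"z":-0.043,"rx":0.016,"ry":-0.163,"rz":0.09,"fingers":0.5}
    - {"x":-0.062,"y":0.068,"z":-0.043,"rx":0.016,"ry":-0.163,"rz":0.09,"fingers":0.5}
    - {"x":-0.062,"y":0.068,"z":-0.043,"rx":0.016,"ry":-0.163,"rz":0.09,"fingers":0.5}
    - {"x":-0.062,"y":0.068,"z":-0.043,"rx":0.016,"ry":-0.163,"rz":0.09,"fingers":0.5}
    - {"x":-0.062,"y":0.068,"z":-0.043,"rx":0.016,"ry":-0.163,"rz":0.09,"fingers":0.5}
  squeeze: 30

```text
time: 6.72
ee_pos: [0.4663, -0.1981, 0.3494]
eef_rot: [0.925, -0.188, -0.324, -0.066]
ft_force: [0.6, -0.1, -1.6]
width: 0.0598
```

```bash
python3 - <<'E'
from mv import *
c=cur();s=monitor.read_state();print(c,s['time'],s['width'],s['ft_force'],np.round(s['joint_positions'],3))
for yaw in (-23,):
    H=RING+np.array([0,0,.18]); t=pose(H,-40,yaw,.057);print(yaw,t[0],row(c,t))
cam('side','s5');cam('top','t5')
E
```

```text
(array([ 0.46628603, -0.19810455,  0.34943339]), array([[ 7.19138783e-01, -3.89378245e-01, -5.75520627e-01],
       [-3.04231825e-01, -9.21077888e-01,  2.43019591e-01],
       [-6.24725865e-01,  3.26878037e-04, -7.80844086e-01]])) 6.725 0.05983754801458868 [ 0.58082577 -0.14661247 -1.62333764] [ 0.182  0.465  0.22   1.305 -0.101  2.057 -1.573]
-23 [ 0.47872628 -0.20231596  0.37366453] {'x': -0.0049, 'y': -0.001, 'z': -0.0271, 'rx': 0.0002, 'ry': -0.0037, 'rz': 0.0001}
```

View pics/s5.png

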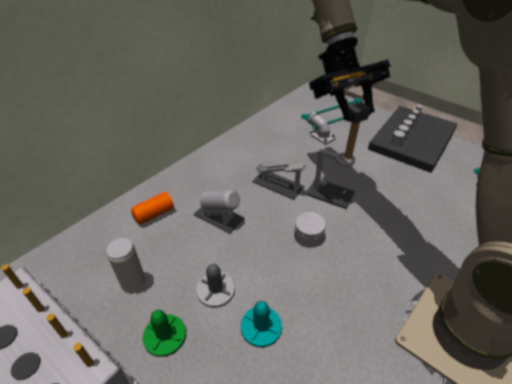

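```bash
cat > hfit.py <<'E'
from fit import *
def handle(cams=('side','top')):
    out=[]
    for n in cams:
        c=load(n);P=cloud(c).reshape(-1,3);col=c['color'].reshape(-1,3).astype(int)
        m=np.isfinite(P[:,0])&(np.hypot(P[:,0]-.445,P[:,1]+.188)<.09)&(P[:,2]>.1)&(P[:,2]<.35)&((col[:,0]-col[:,2])>35)
        q=P[m]
        if len(q)<15: print(n,len(q));continue
        out.append(q);print(n,len(q),q.mean(0).round(4),q.min(0).round(3),q.max(0).round(3))
    for q in out+([np.vstack(out)] if len(out)>1 else []):
        s=least_squares(lambda v:np.linalg.norm(np.cross(q-np.array([v[0],v[1],.25]),np.array([v[2],v[3],1])/np.sqrt(1+v[2]**2+v[3]**2)),axis=1)-.011,[.445,-.188,0,0],loss='soft_l1',f_scale=.002)
        print('axis at z.25',s.x[:2].round(4),'slope dx,dy per z deg',np.degrees(s.x[2:]).round(1),'zmin',q[:,2].min().round(4),'at z.15',(s.x[:2]-.1*s.x[2:]).round(4),'at head .305',(s.x[:2]+.055*s.x[2:]).round(4))
if __name__=='__main__': handle()
E
python3 hfit.py; python3 - <<'E'
import cv2
a=cv2.imread('pics/s5.png')[70:220,280:420];b=cv2.imread('pics/t5.png')[150:260,270:370]
f=lambda i:cv2.resize(i,(400,400),interpolation=cv2.INTER_CUBIC)
import numpy as np
cv2.imwrite('pics/c5.png',np.hstack([f(a),f(b)]))
E
```

```text
side 0
top 0
```

View pics/c5.png

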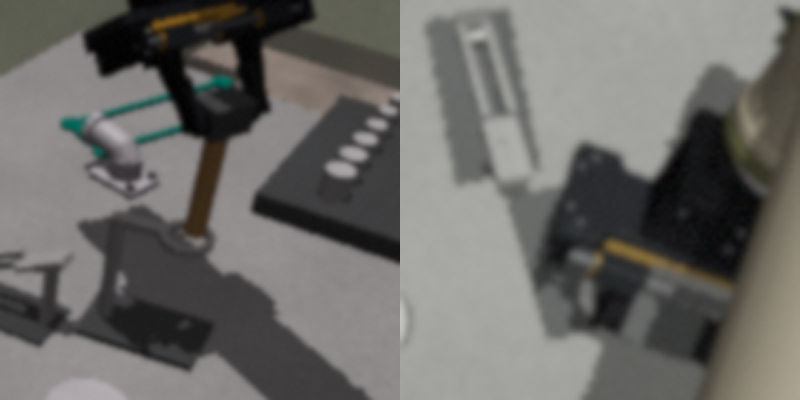

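```bash
sed -i 's/((col\[:,0\]-col\[:,2\])>35)/(col[:,0]>1.35*col[:,2])\&(col[:,0]>40)/' hfit.py; python3 hfit.py; python3 - <<'E'
from mv import *
c=cur(); print('expected head',c[0]+.057*c[1][:,2])
# expected mallet axis from initial grasp: handle dir in tool frame
E
```

```text
side 237 [ 0.4303 -0.1771  0.2194] [ 0.423 -0.186  0.159] [ 0.441 -0.171  0.278]
top 0
axis at z.25 [ 0.4258 -0.1672] slope dx,dy per z deg [-0.7  0.9] zmin 0.1587 at z.15 [ 0.427  -0.1689] at head .305 [ 0.4252 -0.1663]
expected head [ 0.43333078 -0.18456935  0.30512439]
```

```bash
sed -i 's/\[.445,-.188,0,0\]/[q[:,0].mean()+.006,q[:,1].mean()-.01,0,0]/' hfit.py; python3 hfit.py
```

```text
side 237 [ 0.4303 -0.1771  0.2194] [ 0.423 -0.186  0.159] [ 0.441 -0.171  0.278]
top 0
axis at z.25 [ 0.4337 -0.1856] slope dx,dy per z deg [-1.3  0.5] zmin 0.1587 at z.15 [ 0.436  -0.1866] at head .305 [ 0.4324 -0.1851]
```

```bash
cat > ringfit.py <<'E'
from fit import *
import sys
def ring(P,c0=np.array([.445,-.188])):
    q=P[np.isfinite(P[...,0])]
    for i in range(4):
        d=np.hypot(q[:,0]-c0[0],q[:,1]-c0[1]); k=(d<.031)&(q[:,2]>.1465)&(q[:,2]<.155); qq=q[k]
        c0=least_squares(lambda v:np.hypot(qq[:,0]-v[0],qq[:,1]-v[1])-.023,c0,loss='soft_l1',f_scale=.002).x
    d=np.hypot(*(qq[:,:2]-c0).T)
    return c0.round(4),len(qq),np.percentile(d,[5,50,95]).round(4),np.median(qq[:,2]).round(4)
if __name__=='__main__':
    for f in sys.argv[1:]: print(f,ring(cloud(dict(np.load(f)))))
E
python3 - <<'E'
# ring from originals lost for overwritten files? check
E
python3 ringfit.py /tmp/side.npz /tmp/top.npz
```

```text
/tmp/side.npz (array([ 0.4432, -0.1886]), 101, array([0.0183, 0.0233, 0.0281]), np.float64(0.149))
/tmp/top.npz (array([ 0.4454, -0.1882]), 26, array([0.019 , 0.0231, 0.0257]), np.float64(0.1488))
```

```bash
python3 - <<'E'
from mv import *
c=cur(); h=c[0]+.057*c[1][:,2]
for dz in (-.006,-.03,-.06,-.1,-.125,-.13):
    t=(c[0]+np.array([.0112,-.0032,dz]),c[1]);print(dz,row(c,t))
    # with straighten about head
    T=pose(np.array([.4440,-.1884,h[2]+dz]),-40,-23,.057);print('   str',row(c,T))
E
```

```text
-0.006 {'x': 0.0128, 'y': -0.0014, 'z': -0.0025, 'rx': 0.0, 'ry': 0.0, 'rz': 0.0}
   str {'x': 0.0139, 'y': -0.0006, 'z': -0.0024, 'rx': 0.0001, 'ry': -0.0037, 'rz': -0.0}
-0.03 {'x': 0.0278, 'y': -0.0014, 'z': 0.0162, 'rx': 0.0, 'ry': 0.0, 'rz': 0.0}
   str {'x': 0.0289, 'y': -0.0006, 'z': 0.0164, 'rx': 0.0001, 'ry': -0.0037, 'rz': -0.0}
-0.06 {'x': 0.0465, 'y': -0.0015, 'z': 0.0396, 'rx': 0.0, 'ry': 0.0, 'rz': 0.0}
   str {'x': 0.0477, 'y': -0.0006, 'z': 0.0398, 'rx': 0.0001, 'ry': -0.0037, 'rz': -0.0}
-0.1 {'x': 0.0715, 'y': -0.0015, 'z': 0.0709, 'rx': 0.0, 'ry': 0.0, 'rz': 0.0}
   str {'x': 0.0726, 'y': -0.0007, 'z': 0.071, 'rx': 0.0001, 'ry': -0.0037, 'rz': -0.0}
-0.125 {'x': 0.0871, 'y': -0.0015, 'z': 0.0904, 'rx': 0.0, 'ry': 0.0, 'rz': 0.0}
   str {'x': 0.0883, 'y': -0.0007, 'z': 0.0906, 'rx': 0.0001, 'ry': -0.0037, 'rz': -0.0}
-0.13 {'x': 0.0902, 'y': -0.0015, 'z': 0.0943, 'rx': 0.0, 'ry': 0.0, 'rz': 0.0}
   str {'x': 0.0914, 'y': -0.0007, 'z': 0.0945, 'rx': 0.0001, 'ry': -0.0037, 'rz': -0.0}
```

Request:
drive_tool:
  plan:
    - {"x":0.013,"y":-0.001,"z":-0.003,"rx":0,"ry":0,"rz":0,"fingers":0.5}
    - {"x":0.013,"y":-0.001,"z":-0.003,"rx":0,"ry":0,"rz":0,"fingers":0.5}
    - {"x":0.013,"y":-0.001,"z":-0.003,"rx":0,"ry":0,"rz":0,"fingers":0.5}
  squeeze: 30

```text
time: 7.2
ee_pos: [0.4779, -0.2019, 0.3435]
eef_rot: [0.925, -0.188, -0.325, -0.065]
ft_force: [0.3, 0.7, -2.2]
width: 0.0594
```

```bash
python3 - <<'E'
from mv import *
c=cur();s=monitor.read_state();print(c[0],s['eef_rot'],s['time'],s['width'],s['ft_force'],np.round(s['joint_positions'],3),'head',c[0]+.057*c[1][:,2])
cam('side','s6')
E
python3 hfit.py
```

```text
[ 0.47785247 -0.20189057  0.34351994] [ 0.92451451 -0.18816397 -0.32503092 -0.06497803] 7.2 0.05944755095061969 [ 0.30119041  0.74904598 -2.17933877] [ 0.191  0.496  0.213  1.273 -0.103  2.059 -1.575] head [ 0.44498977 -0.18807009  0.2990448 ]
side 234 [ 0.4419 -0.1814  0.2145] [ 0.434 -0.247  0.155] [ 0.503 -0.175  0.349]
top 0
axis at z.25 [ 0.4455 -0.1891] slope dx,dy per z deg [-0.2  0.9] zmin 0.1548 at z.15 [ 0.4457 -0.1907] at head .305 [ 0.4453 -0.1882]
```

Request:
drive_tool:
  plan:
    - {"x":0.012,"y":0,"z":0.016,"rx":0,"ry":0,"rz":0,"fingers":0.5}
    - {"x":0.024,"y":0,"z":0.031,"rx":0,"ry":0,"rz":0,"fingers":0.5}
    - {"x":0.036,"y":0,"z":0.047,"rx":0,"ry":0,"rz":0,"fingers":0.5}
    - {"x":0.05,"y":0,"z":0.063,"rx":0,"ry":0,"rz":0,"fingers":0.5}
    - {"x":0.062,"y":0,"z":0.078,"rx":0,"ry":0,"rz":0,"fingers":0.5}
    - {"x":0.072,"y":0,"z":0.09,"rx":0,"ry":0,"rz":0,"fingers":0.5}
    - {"x":0.072,"y":0,"z":0.09,"rx":0,"ry":0,"rz":0,"fingers":0.5}
  squeeze: 30

```text
time: 8.12
ee_pos: [0.4773, -0.2018, 0.2273]
eef_rot: [0.924, -0.188, -0.326, -0.065]
ft_force: [0.5, 1.4, -1.2]
width: 0.0598
```

```bash
python3 - <<'E'
from mv import *
c=cur();s=monitor.read_state();print(c[0],s['eef_rot'],s['time'],s['width'],s['ft_force'],np.round(s['joint_positions'],3),'head',c[0]+.057*c[1][:,2])
cam('side','s7')
i=cv2.imread('pics/s7.png')[80:220,280:420];cv2.imwrite('pics/c7.png',cv2.resize(i,(560,560),interpolation=cv2.INTER_CUBIC))
E
```

```text
[ 0.47727885 -0.20180356  0.22734535] [ 0.92424949 -0.18807437 -0.32582215 -0.06504485] 8.125 0.05975560980173409 [ 0.48058637  1.44282669 -1.22274955] [ 0.195  0.573  0.2    1.408 -0.11   1.849 -1.564] head [ 0.44434337 -0.18796437  0.18292992]
```

View pics/c7.png

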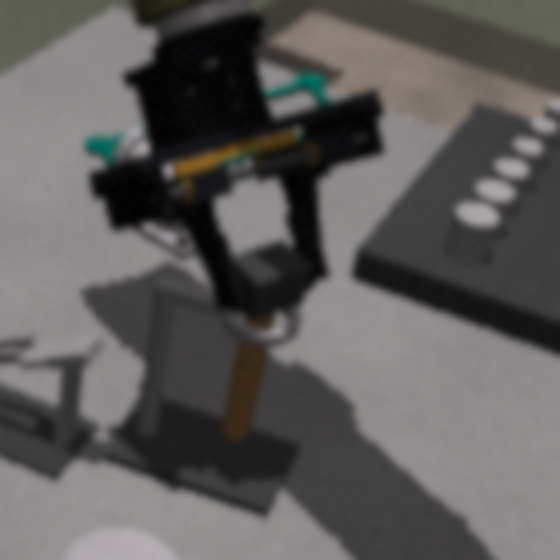

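The handle is through the ring at crop (245,390), with the head just above it. I'll lower the last 15 mm and release.

Request:
drive_tool:
  plan:
    - {"x":0.004,"y":0,"z":0.006,"rx":0,"ry":0,"rz":0,"fingers":0.5}
    - {"x":0.009,"y":0,"z":0.011,"rx":0,"ry":0,"rz":0,"fingers":0.5}
    - {"x":0.009,"y":0,"z":0.011,"rx":0,"ry":0,"rz":0,"fingers":0.5}
  squeeze: 30

```text
time: 8.55
ee_pos: [0.4781, -0.2024, 0.2157]
eef_rot: [0.925, -0.188, -0.324, -0.065]
ft_force: [1.8, -1.3, 9.4]
width: 0.06
```

Request:
drive_tool:
  plan:
    - {"x":0,"y":0,"z":0,"rx":0,"ry":0,"rz":0,"fingers":0.75}
    - {"x":0,"y":0,"z":0,"rx":0,"ry":0,"rz":0,"fingers":1}
    - {"x":0,"y":0,"z":0,"rx":0,"ry":0,"rz":0,"fingers":1}
    - {"x":0,"y":0,"z":0,"rx":0,"ry":0,"rz":0,"fingers":1}
  squeeze: 30

```text
time: 9.05
ee_pos: [0.4777, -0.202, 0.2142]
eef_rot: [0.925, -0.188, -0.325, -0.065]
ft_force: [0.5, -0.2, -1.0]
width: 0.0842
```

```bash
python3 - <<'E'
from mv import *
c=cur();s=monitor.read_state();print(c[0],s['eef_rot'],s['time'],s['width'],s['ft_force'],'head',c[0]+.057*c[1][:,2])
cam('side','s8')
i=cv2.imread('pics/s8.png')[80:220,280:420];cv2.imwrite('pics/c8.png',cv2.resize(i,(560,560),interpolation=cv2.INTER_CUBIC))
E
```

```text
[ 0.47773287 -0.20200673  0.21422303] [ 0.92457677 -0.18811644 -0.3248844  -0.06496255] 9.05 0.08422987671962182 [ 0.49707281 -0.21390627 -1.02265271] head [ 0.44488263 -0.18819233  0.16973681]
```

View pics/c8.png

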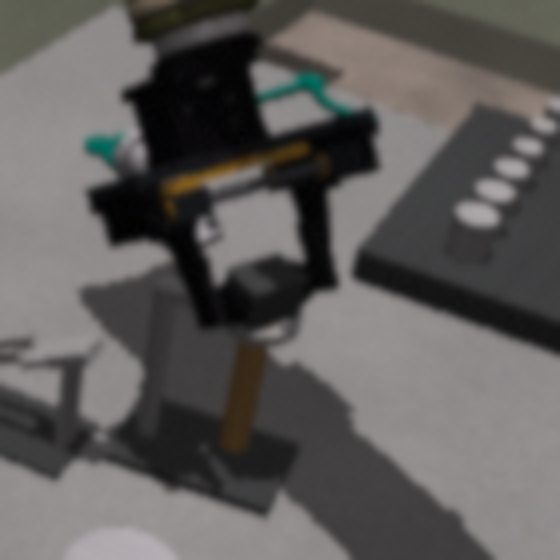

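Request:
drive_tool:
  plan:
    - {"x":0,"y":0,"z":-0.02,"rx":0,"ry":0,"rz":0,"fingers":1}
    - {"x":0,"y":0,"z":-0.05,"rx":0,"ry":0,"rz":0,"fingers":1}
    - {"x":0,"y":0,"z":-0.1,"rx":0,"ry":0,"rz":0,"fingers":1}
    - {"x":0,"y":0,"z":-0.11,"rx":0,"ry":0,"rz":0,"fingers":1}
  squeeze: 30

```text
time: 9.6
ee_pos: [0.5419, -0.229, 0.3009]
eef_rot: [0.926, -0.188, -0.322, -0.064]
ft_force: [-1.9, 0.6, 0.4]
width: 0.0872
```

```bash
python3 - <<'E'
from mv import *
c=cur();s=monitor.read_state();print(c[0],s['eef_rot'],s['time'],s['width'],s['ft_force'],np.round(s['joint_positions'],3))
a=np.array([np.cos(np.radians(9.8))*.866,np.sin(np.radians(9.8))*.866,-.5]); g=CLOSED+.034*a;print(g)
print(row(c,pose(g,25,9.8,.056+.14)),pose(g,25,9.8,.056+.14)[0])
cam('side','s9');cam('top','t9')
i=cv2.imread('pics/s9.png')[80:220,280:420];cv2.imwrite('pics/c9.png',cv2.resize(i,(560,560),interpolation=cv2.INTER_CUBIC))
E
```

```text
[ 0.54190507 -0.22898976  0.30090817] [ 0.92557273 -0.18827044 -0.32209246 -0.06423242] 9.6 0.08719914495814088 [-1.88546526  0.63765583  0.42423195] [ 0.233  0.677  0.188  1.084 -0.116  2.059 -1.57 ]
[0.62641435 0.09971165 0.0842    ]
{'x': -0.0703, 'y': -0.2909, 'z': 0.1046, 'rx': -0.0107, 'ry': 0.1711, 'rz': -0.0951} [0.54478988 0.08561265 0.26183633]
```

View pics/c9.png

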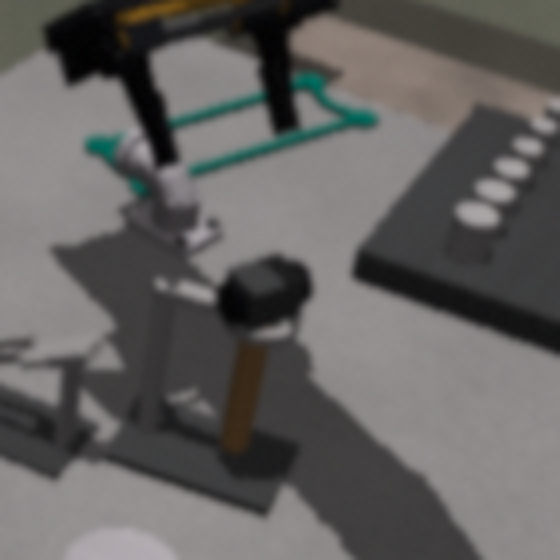

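The mallet hangs upright in the ring at crop (265,290) with the fingers clear. On to the bowl.

Request:
drive_tool:
  plan:
    - {"x":0,"y":-0.06,"z":0.0,"rx":0,"ry":0.0,"rz":0,"fingers":1}
    - {"x":-0.07,"y":-0.291,"z":0.105,"rx":-0.011,"ry":0.171,"rz":-0.095,"fingers":1}
    - {"x":-0.07,"y":-0.291,"z":0.105,"rx":-0.011,"ry":0.171,"rz":-0.095,"fingers":1}
    - {"x":-0.07,"y":-0.291,"z":0.105,"rx":-0.011,"ry":0.171,"rz":-0.095,"fingers":1}
    - {"x":-0.07,"y":-0.291,"z":0.105,"rx":-0.011,"ry":0.171,"rz":-0.095,"fingers":1}
    - {"x":-0.07,"y":-0.291,"z":0.105,"rx":-0.011,"ry":0.171,"rz":-0.095,"fingers":1}
    - {"x":-0.07,"y":-0.291,"z":0.105,"rx":-0.011,"ry":0.171,"rz":-0.095,"fingers":1}
    - {"x":-0.07,"y":-0.291,"z":0.105,"rx":-0.011,"ry":0.171,"rz":-0.095,"fingers":1}
    - {"x":-0.07,"y":-0.291,"z":0.105,"rx":-0.011,"ry":0.171,"rz":-0.095,"fingers":1}
    - {"x":-0.07,"y":-0.291,"z":0.105,"rx":-0.011,"ry":0.171,"rz":-0.095,"fingers":1}
    - {"x":-0.07,"y":-0.291,"z":0.105,"rx":-0.011,"ry":0.171,"rz":-0.095,"fingers":1}
    - {"x":-0.07,"y":-0.291,"z":0.105,"rx":-0.011,"ry":0.171,"rz":-0.095,"fingers":1}
  squeeze: 30

```text
time: 11.2
ee_pos: [0.5435, 0.0864, 0.26]
eef_rot: [0.973, 0.083, 0.213, -0.019]
ft_force: [0.3, -0.4, -0.1]
width: 0.0872
```

```bash
python3 - <<'E'
from mv import *
from fit import cyl,near
c=cur();s=monitor.read_state();print(c[0],s['eef_rot'],s['time'],s['width'],s['ft_force'],np.round(s['joint_positions'],3))
k=cam('wrist','w10');P=cloud(k).reshape(-1,3);col=k['color'].reshape(-1,3)
b,_=near(P,col,(.648,.1),.08,.06,.16)
b=b[np.linalg.norm(np.cross(b-CLOSED,[.853,.147,-.5]),axis=1)<.035]
p,psi,a,t,e=cyl(b,.028,np.array([.648,.1,.08]),0.15)
print('bowl',len(b),np.degrees(psi),'closed',(p+a*np.percentile(t,.7)).round(4),np.percentile(t,[.7,99.3]),e)
k=cam('top','t10');P=cloud(k);
b,_=near(P,k['color'],(.6,.12),.3,.06,.3)
g=CLOSED+.034*np.array([np.cos(np.radians(9.8))*.866,np.sin(np.radians(9.8))*.866,-.5])
print(row(c,pose(g,25,9.8,.056)))
E
```

```text
[0.54345361 0.08637266 0.26002753] [ 0.97334469  0.08288536  0.21301105 -0.01887898] 11.2 0.08723703808547284 [ 0.27216654 -0.40764814 -0.12552772] [-0.125 -0.042 -0.131  2.011  0.043  0.743 -1.683]
bowl 5003 8.094927506439015 closed [0.599  0.0959 0.1012] [-0.04246398  0.06574782] 0.0006525341021275978
{'x': 0.0026, 'y': 0.0011, 'z': 0.1388, 'rx': -0.0002, 'ry': 0.0008, 'rz': -0.0002}
```

View pics/w10.png

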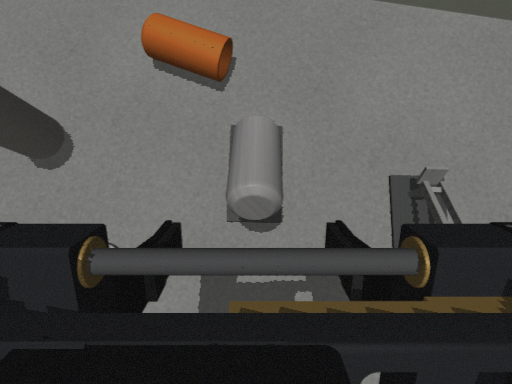

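The grey bowl is centred between the fingers at (255,170), closed end towards the robot. The orange look-alike is far off at (188,47).

```bash
python3 - <<'E'
from mv import *
c=cur()
C=np.array([.5985,.0957,.1012]);y=8.6
g=C+.034*np.array([np.cos(np.radians(y))*.866,np.sin(np.radians(y))*.866,-.5])
print(g,row(c,pose(g,25,y,.056)))
E
```

```text
[0.62761294 0.10010292 0.0842    ] {'x': 0.0038, 'y': 0.0005, 'z': 0.1394, 'rx': -0.0016, 'ry': 0.0008, 'rz': 0.0028}
```

Request:
drive_tool:
  plan:
    - {"x":0.003,"y":0,"z":0.04,"rx":-0.002,"ry":0.001,"rz":0.003,"fingers":1}
    - {"x":0.004,"y":0,"z":0.08,"rx":-0.002,"ry":0.001,"rz":0.003,"fingers":1}
    - {"x":0.004,"y":0,"z":0.115,"rx":-0.002,"ry":0.001,"rz":0.003,"fingers":1}
    - {"x":0.004,"y":0,"z":0.139,"rx":-0.002,"ry":0.001,"rz":0.003,"fingers":1}
    - {"x":0.004,"y":0,"z":0.139,"rx":-0.002,"ry":0.001,"rz":0.003,"fingers":1}
    - {"x":0.004,"y":0,"z":0.139,"rx":-0.002,"ry":0.001,"rz":0.003,"fingers":1}
  squeeze: 35

```text
time: 12.05
ee_pos: [0.6042, 0.0971, 0.1366]
eef_rot: [0.973, 0.073, 0.217, -0.015]
ft_force: [0.4, -0.1, 0.7]
width: 0.0868
```

```bash
python3 - <<'E'
from mv import *
c=cur();s=monitor.read_state();print(c[0],s['time'],s['ft_force'],np.round(s['joint_positions'],3))
C=np.array([.5985,.0957,.1012]);y=8.6
g=C+.034*np.array([np.cos(np.radians(y))*.866,np.sin(np.radians(y))*.866,-.5])
print(g,row(c,pose(g,25,y,.056)))
cam('wrist','w11')
E
```

```text
[0.60423185 0.09709571 0.13656213] 12.05 [ 0.41191973 -0.08989798  0.67402816] [-0.148  0.24  -0.119  1.995  0.167  0.477 -1.811]
[0.62761294 0.10010292 0.0842    ] {'x': -0.0008, 'y': 0.0005, 'z': 0.0014, 'rx': 0.0004, 'ry': -0.0004, 'rz': -0.0001}
```

View pics/w11.png

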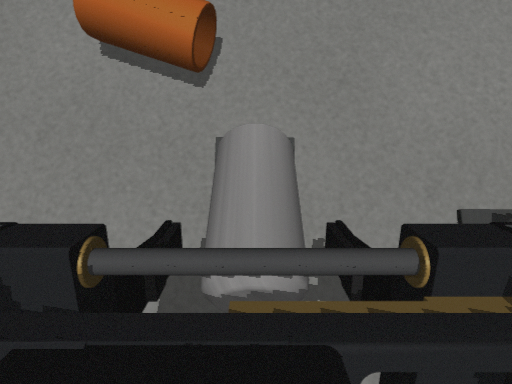

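The bowl is centred between the pads at (255,235) with no contact. Closing.

Request:
drive_tool:
  plan:
    - {"x":0,"y":0,"z":0,"rx":0,"ry":0,"rz":0,"fingers":0.5}
    - {"x":0,"y":0,"z":0,"rx":0,"ry":0,"rz":0,"fingers":0.5}
    - {"x":0,"y":0,"z":0,"rx":0,"ry":0,"rz":0,"fingers":0.5}
    - {"x":0,"y":0,"z":0,"rx":0,"ry":0,"rz":0,"fingers":0.5}
    - {"x":0,"y":0,"z":0,"rx":0,"ry":0,"rz":0,"fingers":0.5}
  squeeze: 40

```text
time: 12.72
ee_pos: [0.6042, 0.0966, 0.1359]
eef_rot: [0.973, 0.072, 0.217, -0.015]
ft_force: [-2.6, -3.0, 3.7]
width: 0.0564
```

Request:
drive_tool:
  plan:
    - {"x":0.009,"y":0,"z":-0.018,"rx":0,"ry":0,"rz":0,"fingers":0.5}
    - {"x":0.021,"y":0,"z":-0.045,"rx":0,"ry":0,"rz":0,"fingers":0.5}
    - {"x":0.038,"y":0,"z":-0.082,"rx":0,"ry":0,"rz":0,"fingers":0.5}
    - {"x":0.055,"y":0,"z":-0.118,"rx":0,"ry":0,"rz":0,"fingers":0.5}
    - {"x":0.055,"y":0,"z":-0.118,"rx":0,"ry":0,"rz":0,"fingers":0.5}
  squeeze: 40

```text
time: 13.35
ee_pos: [0.6048, 0.0978, 0.2692]
eef_rot: [0.973, 0.073, 0.219, -0.015]
ft_force: [1.0, 0.8, -2.4]
width: 0.0561
```

```bash
python3 - <<'E'
from mv import *
c=cur();s=monitor.read_state();print(c[0],s['eef_rot'],s['time'],s['width'],s['ft_force'],np.round(s['joint_positions'],3))
for z in (.085+.107,.2):
    G=np.array([PEG[0],PEG[1],z]);t=pose(G,-35,29.5,.056);print(t[0],row(c,t))
cam('wrist','w12')
E
```

```text
[0.60484277 0.09781676 0.26916772] [ 0.97282074  0.072586    0.21934766 -0.01541724] 13.35 0.05611399211802999 [ 1.0127206   0.82219075 -2.38437115] [-0.122  0.083 -0.141  1.867  0.09   0.754 -1.734]
[0.51945607 0.29411678 0.23787251] {'x': -0.0633, 'y': -0.2068, 'z': 0.0042, 'rx': -0.0048, 'ry': -0.1658, 'rz': -0.0609}
[0.51945607 0.29411678 0.24587251] {'x': -0.0599, 'y': -0.2068, 'z': -0.0031, 'rx': -0.0048, 'ry': -0.1658, 'rz': -0.0609}
```

View pics/w12.png

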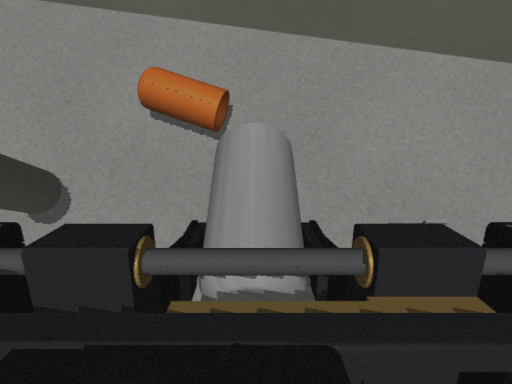

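Request:
drive_tool:
  plan:
    - {"x":-0.01,"y":-0.03,"z":-0.015,"rx":-0.001,"ry":-0.03,"rz":-0.01,"fingers":0.5}
    - {"x":-0.02,"y":-0.07,"z":-0.017,"rx":-0.002,"ry":-0.06,"rz":-0.02,"fingers":0.5}
    - {"x":-0.03,"y":-0.11,"z":-0.017,"rx":-0.003,"ry":-0.09,"rz":-0.033,"fingers":0.5}
    - {"x":-0.04,"y":-0.15,"z":-0.017,"rx":-0.004,"ry":-0.12,"rz":-0.045,"fingers":0.5}
    - {"x":-0.05,"y":-0.19,"z":-0.017,"rx":-0.005,"ry":-0.145,"rz":-0.055,"fingers":0.5}
    - {"x":-0.0535,"y":-0.207,"z":-0.017,"rx":-0.005,"ry":-0.166,"rz":-0.061,"fingers":0.5}
    - {"x":-0.0535,"y":-0.207,"z":-0.017,"rx":-0.005,"ry":-0.166,"rz":-0.061,"fingers":0.5}
    - {"x":-0.0535,"y":-0.207,"z":-0.017,"rx":-0.005,"ry":-0.166,"rz":-0.061,"fingers":0.5}
    - {"x":-0.0535,"y":-0.207,"z":-0.017,"rx":-0.005,"ry":-0.166,"rz":-0.061,"fingers":0.5}
    - {"x":-0.0535,"y":-0.207,"z":-0.017,"rx":-0.005,"ry":-0.166,"rz":-0.061,"fingers":0.5}
  squeeze: 40

```text
time: 14.65
ee_pos: [0.5184, 0.293, 0.2596]
eef_rot: [0.922, 0.242, -0.292, 0.077]
ft_force: [-0.9, 0.8, -2.5]
width: 0.0558
```

```bash
cat > bfit.py <<'E'
from mv import *
from fit import *
def bowl(cams,c0,zlo,zhi):
    for n in cams:
        c=load(n);P=cloud(c).reshape(-1,3);col=c['color'].reshape(-1,3).astype(int)
        m=np.isfinite(P[:,0])&(np.hypot(P[:,0]-c0[0],P[:,1]-c0[1])<.034)&(P[:,2]>zlo)&(P[:,2]<zhi)&(col.min(1)>75)
        q=P[m]; print(n,len(q))
        if len(q)<30: continue
        cc=np.array(c['xyz']);d=q.mean(0)-cc;d=d[:2]/np.linalg.norm(d[:2])
        i=q.mean(0)[:2]+.02*d; zr=(zlo+zhi)/2
        s=least_squares(lambda v:np.linalg.norm(np.cross(q-np.array([v[0],v[1],zr]),np.array([v[2],v[3],1])/np.sqrt(1+v[2]**2+v[3]**2)),axis=1)-.028,[i[0],i[1],0,0],loss='soft_l1',f_scale=.0015)
        print(n,'axis at z',zr,s.x[:2].round(4),'slope deg',np.degrees(s.x[2:]).round(1),'z range',np.percentile(q[:,2],[1,99]).round(4),'at .09:',(s.x[:2]+(.09-zr)*s.x[2:]).round(4))
E
python3 - <<'E'
from bfit import *
c=cur();s=monitor.read_state();print(c,s['time'],s['width'],s['ft_force'],np.round(s['joint_positions'],3))
G=c[0]+.056*c[1][:,2];print('G',G,row(c,pose([PEG[0],PEG[1],.215],-35,29.5,.056)))
cam('side','s13')
bowl(['side'],G,G[2]-.07,G[2]+.03)
i=cv2.imread('pics/s13.png')[170:330,120:320];cv2.imwrite('pics/c13.png',cv2.resize(i,(700,560),interpolation=cv2.INTER_CUBIC))
E
```

```text
(array([0.5183589 , 0.29304339, 0.25957838]), array([[ 7.11744720e-01,  4.91760529e-01, -5.01588512e-01],
       [ 4.01865955e-01, -8.70730474e-01, -2.83429350e-01],
       [-5.76127770e-01,  1.57996726e-04, -8.17359632e-01]])) 14.65 0.05583456727768999 [-0.91676971  0.8192802  -2.48997844] [-0.421  0.693 -0.265  1.124  0.079  1.953 -1.73 ]
G [0.49026994 0.27717135 0.21380624] {'x': 0.0005, 'y': -0.0004, 'z': -0.0019, 'rx': -0.0, 'ry': 0.0005, 'rz': -0.0001}
side 294
side axis at z 0.19380624103167415 [0.4786 0.285 ] slope deg [ 20.8 -13.6] z range [0.1528 0.2438] at .09: [0.4409 0.3098]
```

View pics/c13.png

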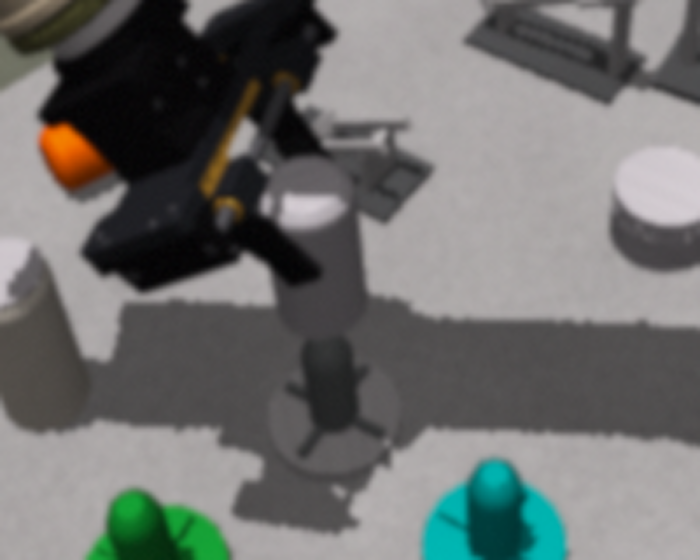

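```bash
cat > bfit.py <<'E'
from mv import *
from fit import *
def bowl(n,G,top,prnt=True):
    "fit near-vertical bowl axis about G(xy); top=expected closed end z"
    c=load(n);P=cloud(c).reshape(-1,3);col=c['color'].reshape(-1,3).astype(int)
    v=np.array([G[0],G[1],0,0]);zr=top-.055
    A=np.isfinite(P[:,0])&(np.hypot(P[:,0]-G[0],P[:,1]-G[1])<.045)&(P[:,2]>top-.108)&(P[:,2]<top-.012)&(col.min(1)>50)&(col.max(1)-col.min(1)<25)
    q=P[A]
    f=lambda v,q:np.linalg.norm(np.cross(q-np.array([v[0],v[1],zr]),np.array([v[2],v[3],1])/np.sqrt(1+v[2]**2+v[3]**2)),axis=1)-.028
    for th in (.012,.008,.005,.004):
        k=np.abs(f(v,q))<th
        v=least_squares(f,v,args=(q[k],),loss='soft_l1',f_scale=.0015).x
    ref=np.r_[v[:2],0]
    B=np.isfinite(P[:,0])&(np.hypot(P[:,0]-v[0]-v[2]*.055,P[:,1]-v[1]-v[3]*.055)<.022)&(np.abs(P[:,2]-top)<.012)
    t=P[B]
    print(n,len(q),k.sum(),'axis mid',v[:2].round(4),'slope deg',np.degrees(v[2:]).round(1),'mouth xy',(v[:2]-.055*v[2:]).round(4),'top z',np.median(t[:,2]).round(4) if len(t) else None, 'rms',np.std(f(v,q[k])).round(4))
    if len(t)>20:
        a=np.linalg.lstsq(np.c_[t[:,:2]-t[:,:2].mean(0),np.ones(len(t))],t[:,2],rcond=None)[0];print('  cap plane slope deg',np.degrees(a[:2]).round(1),'n',len(t))
    return v
E
python3 - <<'E'
from bfit import *
c=cur();G=c[0]+.056*c[1][:,2]
bowl('side',G,G[2]+.034)
E
```

```text
side 627 615 axis mid [0.489  0.2772] slope deg [0.3 0.3] mouth xy [0.4888 0.2769] top z 0.2443 rms 0.0007
  cap plane slope deg [ 0.4 -0.7] n 289
```

```bash
python3 - <<'E'
from bfit import *
c=load('side');P=cloud(c).reshape(-1,3);col=c['color'].reshape(-1,3).astype(int)
q=P[np.isfinite(P[:,0])&(np.hypot(P[:,0]-.4915,P[:,1]-.278)<.03)&(P[:,2]>.025)&(P[:,2]<.076)]
f=lambda v,q:np.hypot(q[:,0]-v[0],q[:,1]-v[1])-.017
v=np.array([.4915,.278])
for th in(.01,.005,.003):
    k=np.abs(f(v,q))<th; v=least_squares(f,v,args=(q[k],),loss='soft_l1',f_scale=.0015).x
print(v,k.sum())
E
```

```text
[0.49126015 0.27761472] 183
```

The bowl at crop (320,250) is upright, mouth-down over the grey peg at (330,380). By the fit it is about 2 mm off the peg's axis and under 1° from vertical. I'll shift 2 mm and lower.

Request:
drive_tool:
  plan:
    - {"x":0.002,"y":0.001,"z":-0.001,"rx":0,"ry":0,"rz":0,"fingers":0.5}
    - {"x":0.0135,"y":0.001,"z":0.015,"rx":0,"ry":0,"rz":0,"fingers":0.5}
    - {"x":0.025,"y":0.001,"z":0.032,"rx":0,"ry":0,"rz":0,"fingers":0.5}
    - {"x":0.034,"y":0.001,"z":0.044,"rx":0,"ry":0,"rz":0,"fingers":0.5}
    - {"x":0.04,"y":0.001,"z":0.053,"rx":0,"ry":0,"rz":0,"fingers":0.5}
    - {"x":0.045,"y":0.001,"z":0.06,"rx":0,"ry":0,"rz":0,"fingers":0.5}
    - {"x":0.045,"y":0.001,"z":0.06,"rx":0,"ry":0,"rz":0,"fingers":0.5}
  squeeze: 40

```text
time: 15.58
ee_pos: [0.5202, 0.2939, 0.1826]
eef_rot: [0.921, 0.243, -0.294, 0.077]
ft_force: [0.5, 0.6, -1.7]
width: 0.0557
```

```bash
python3 - <<'E'
from bfit import *
c=cur();s=monitor.read_state();print(c[0],s['time'],s['width'],s['ft_force'],s['torque'],np.round(s['joint_positions'],3))
G=c[0]+.056*c[1][:,2];print('G',G)
cam('side','s14')
bowl('side',G,G[2]+.032)
i=cv2.imread('pics/s14.png')[170:330,120:320];cv2.imwrite('pics/c14.png',cv2.resize(i,(700,560),interpolation=cv2.INTER_CUBIC))
E
```

```text
[0.52016453 0.29385147 0.18260731] 15.575 0.05567732923465437 [ 0.54786126  0.59763219 -1.69505734] [ 0.5194678  -0.88316017  0.02463689] [-0.419  0.756 -0.262  1.187  0.093  1.832 -1.728]
G [0.49191663 0.27787915 0.13696806]
side 497 487 axis mid [0.4905 0.2779] slope deg [0.5 0.4] mouth xy [0.4901 0.2775] top z 0.1673 rms 0.0007
  cap plane slope deg [ 0.6 -0.4] n 267
```

View pics/c14.png

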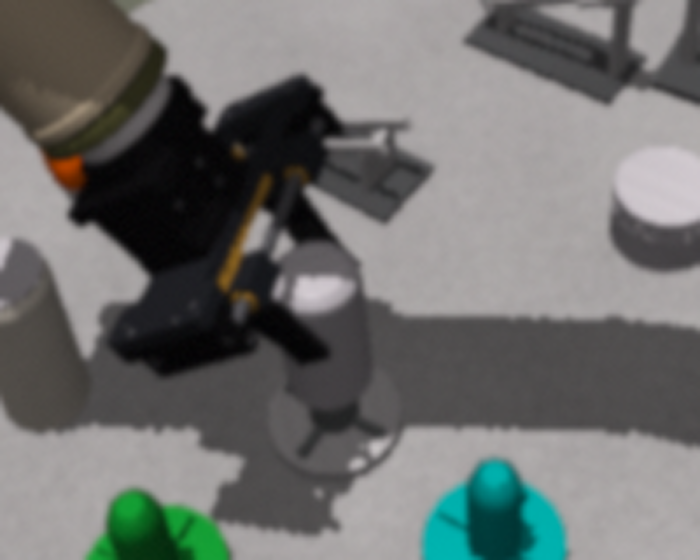

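The bowl is sliding down over the peg at crop (325,330) with no side force. About 39 mm to go.

Request:
drive_tool:
  plan:
    - {"x":0.006,"y":0,"z":0.008,"rx":0,"ry":0,"rz":0,"fingers":0.5}
    - {"x":0.012,"y":0,"z":0.016,"rx":0,"ry":0,"rz":0,"fingers":0.5}
    - {"x":0.016,"y":0,"z":0.022,"rx":0,"ry":0,"rz":0,"fingers":0.5}
    - {"x":0.019,"y":0,"z":0.027,"rx":0,"ry":0,"rz":0,"fingers":0.5}
    - {"x":0.02,"y":0,"z":0.029,"rx":0,"ry":0,"rz":0,"fingers":0.5}
    - {"x":0.02,"y":0,"z":0.029,"rx":0,"ry":0,"rz":0,"fingers":0.5}
  squeeze: 40

```text
time: 16.38
ee_pos: [0.5198, 0.2937, 0.1479]
eef_rot: [0.921, 0.243, -0.294, 0.077]
ft_force: [-0.2, 0.0, -2.8]
width: 0.0561
```

```bash
python3 - <<'E'
from bfit import *
c=cur();s=monitor.read_state();print(c[0],s['time'],s['width'],s['ft_force'],s['torque'])
G=c[0]+.056*c[1][:,2];print('G',G)
cam('side','s15')
bowl('side',G,G[2]+.032)
E
```

```text
[0.51981691 0.29370842 0.14785267] 16.375 0.05607255609111906 [-0.2032883   0.04223364 -2.84995996] [ 0.45291136 -0.85362177  0.03060967]
G [0.49159479 0.27775107 0.10219224]
side 457 448 axis mid [0.4902 0.2778] slope deg [0.4 0.4] mouth xy [0.4898 0.2774] top z 0.1328 rms 0.0007
  cap plane slope deg [ 0.  -0.8] n 258
```

Request:
drive_tool:
  plan:
    - {"x":0.001,"y":0,"z":0.0015,"rx":0,"ry":0,"rz":0,"fingers":0.5}
    - {"x":0.002,"y":0,"z":0.003,"rx":0,"ry":0,"rz":0,"fingers":0.5}
    - {"x":0.0023,"y":0,"z":0.0035,"rx":0,"ry":0,"rz":0,"fingers":0.5}
    - {"x":0.0023,"y":0,"z":0.0035,"rx":0,"ry":0,"rz":0,"fingers":0.5}
  squeeze: 40

```text
time: 16.92
ee_pos: [0.5197, 0.2936, 0.1436]
eef_rot: [0.921, 0.243, -0.294, 0.077]
ft_force: [1.0, 0.3, -1.9]
width: 0.0562
```

Request:
drive_tool:
  plan:
    - {"x":0.0006,"y":0,"z":0.0008,"rx":0,"ry":0,"rz":0,"fingers":0.5}
    - {"x":0.0006,"y":0,"z":0.0008,"rx":0,"ry":0,"rz":0,"fingers":0.5}
  squeeze: 40

```text
time: 17.18
ee_pos: [0.5197, 0.2936, 0.1426]
eef_rot: [0.921, 0.243, -0.294, 0.077]
ft_force: [-0.1, 0.2, -1.0]
width: 0.0559
```

Request:
drive_tool:
  plan:
    - {"x":0.0006,"y":0,"z":0.0008,"rx":0,"ry":0,"rz":0,"fingers":0.5}
    - {"x":0.0006,"y":0,"z":0.0008,"rx":0,"ry":0,"rz":0,"fingers":0.5}
  squeeze: 40

```text
time: 17.42
ee_pos: [0.5198, 0.2936, 0.1424]
eef_rot: [0.921, 0.243, -0.294, 0.077]
ft_force: [-1.3, -1.5, 5.0]
width: 0.0563
```

There's contact: force went from −2.5 to +5 N. The rim is on the ribs, so I'm releasing.

Request:
drive_tool:
  plan:
    - {"x":0,"y":0,"z":0,"rx":0,"ry":0,"rz":0,"fingers":0.75}
    - {"x":0,"y":0,"z":0,"rx":0,"ry":0,"rz":0,"fingers":1}
    - {"x":0,"y":0,"z":0,"rx":0,"ry":0,"rz":0,"fingers":1}
    - {"x":0,"y":0,"z":0,"rx":0,"ry":0,"rz":0,"fingers":1}
    - {"x":0,"y":0,"z":0,"rx":0,"ry":0,"rz":0,"fingers":1}
  squeeze: 40

```text
time: 18.05
ee_pos: [0.5197, 0.2936, 0.1416]
eef_rot: [0.921, 0.243, -0.294, 0.077]
ft_force: [-0.4, 0.6, -0.0]
width: 0.0865
```

```bash
python3 - <<'E'
from bfit import *
s=monitor.read_state();print(s['time'],s['width'],s['ft_force'])
cam('side','s16')
bowl('side',PEG,.128)
E
```

```text
18.05 0.08650137692276894 [-0.41465032  0.59854672 -0.02749277]
side 493 489 axis mid [0.4898 0.2773] slope deg [-0.1  0. ] mouth xy [0.4899 0.2773] top z 0.1271 rms 0.0007
  cap plane slope deg [-0.4 -0.1] n 261
```

Home: top at 0.127 m (0.128 expected), upright. Backing off along the fingers.

Request:
drive_tool:
  plan:
    - {"x":0,"y":0,"z":-0.02,"rx":0,"ry":0,"rz":0,"fingers":1}
    - {"x":0,"y":0,"z":-0.05,"rx":0,"ry":0,"rz":0,"fingers":1}
    - {"x":0,"y":0,"z":-0.09,"rx":0,"ry":0,"rz":0,"fingers":1}
    - {"x":0,"y":0,"z":-0.12,"rx":0,"ry":0,"rz":0,"fingers":1}
    - {"x":0,"y":0,"z":-0.12,"rx":0,"ry":0,"rz":0,"fingers":1}
    - {"x":0,"y":0,"z":-0.12,"rx":0,"ry":0,"rz":0,"fingers":1}
  squeeze: 40

```text
time: 18.85
ee_pos: [0.5799, 0.3277, 0.2386]
eef_rot: [0.921, 0.243, -0.294, 0.077]
ft_force: [-0.5, -0.3, -0.6]
width: 0.0869
```

```bash
python3 - <<'E'
from bfit import *
import hfit
s=monitor.read_state();print(s['time'],s['ft_force'],s['ee_pos'])
cam('side','s17');cam('top','t17')
bowl('side',PEG,.128);bowl('top',PEG,.128);hfit.handle(('side',))
for n in('top','side'):
    c=load(n);P=cloud(c);col=c['color']
    q,cq=near(P,col,(.445,-.188),.045,.158,.21)
    if len(q): k=cq.max(1)<90;print(n,'head pts',k.sum(),((np.percentile(q[k],2,axis=0)+np.percentile(q[k],98,axis=0))/2).round(4),'top z',np.percentile(q[k][:,2],[50,90,98]).round(4))
    for nm,cc,rad,z0,z1 in [('piston',(.428,-.008),.06,.05,.07),('can',(.655,.379),.05,.12,.16)]:
        q,_=near(P,col,cc,rad,z0,z1)
        if len(q):print(nm,len(q),q.mean(0).round(4))
E
```

```text
18.85 [-0.5110231  -0.26792217 -0.62069657] [0.57990082 0.32771361 0.23860002]
side 598 598 axis mid [0.4898 0.2773] slope deg [-0.1  0.1] mouth xy [0.4898 0.2772] top z 0.127 rms 0.0007
  cap plane slope deg [ 0.7 -0.6] n 266
top 121 116 axis mid [0.4916 0.2792] slope deg [-0.1  0. ] mouth xy [0.4916 0.2792] top z 0.1273 rms 0.0005
  cap plane slope deg [ 0.5 -1. ] n 106
side 45 [ 0.4406 -0.18    0.1137] [ 0.434 -0.186  0.101] [ 0.449 -0.175  0.128]
axis at z.25 [ 0.4452 -0.1947] slope dx,dy per z deg [ 0.2 -2.4] zmin 0.1007 at z.15 [ 0.4448 -0.1905] at head .305 [ 0.4454 -0.197 ]
top head pts 77 [ 0.448  -0.1845  0.1729] top z [0.1798 0.1833 0.184 ]
piston 523 [ 0.4231 -0.0041  0.0561]
can 110 [0.6655 0.3796 0.1371]
side head pts 180 [ 0.4446 -0.1737  0.1718] top z [0.1741 0.1837 0.1848]
piston 573 [ 0.4184 -0.0017  0.0561]
can 307 [0.644  0.4091 0.1337]
```

View pics/s17.png

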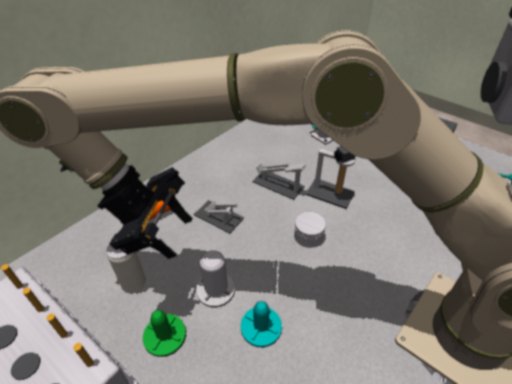

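View pics/t17.png

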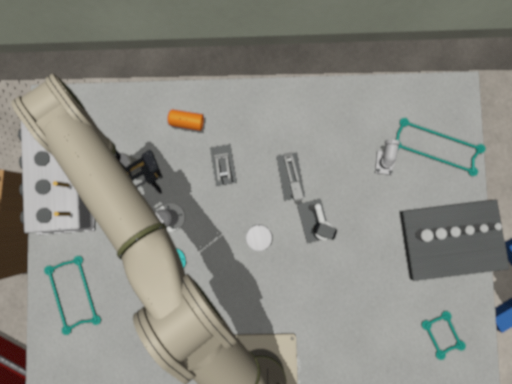

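Both pictures show the bowl seated on the white-foot stand, at side (213,270). The mallet hangs in its ring at top (323,232). The can, piston and housing have not moved and the gripper is clear above the can. Handing in.

```bash
python3 - <<'E'
from bench import workorder,monitor
print(monitor.read_state()['time'],workorder.close_job())
E
```

```text
the job is handed in; nothing more can be done
18.95 None
```

The bowl is mouth-down on the grey draining peg and the mallet hangs in its ring. Both are released, and I handed the job in at about 19 s of the 72 s allowed. No verdict was reported.

**Mallet:** I gripped it by the head, turned it handle-down, lowered it through the ring and let go. The head's top measured 0.184 m (0.184 expected), its centre within about 5 mm of the ring's in the top camera. The side camera put the head's middle about 15 mm off in y, just inside the 16 mm limit. That reading is doubtful because the arm partly hid the head. The last handle fit gave a 2.4° tilt, but from only 45 points.

**Bowl:** I turned it mouth-down and lowered it over the peg until light contact (about 5 N), then released it. Its top measured 0.127 m (0.128 expected when home). The axis was within about 2 mm of the peg's in both cameras, and the tilt was under 1°.

**Bystanders:** The piston read within 1 mm of where it started. The can looked in place, but its readings were unreliable because the arm hid part of it. I checked the housing only by eye, and it had not moved. The gripper finished clear, with no contact force.

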